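# Close the filtration manifold and log the sample jars

## Task

Finish the filtration run. First close the manifold: every plug is only standing in its port with its thread not started, so turn it backward (anticlockwise from above) until you feel it drop into the thread start, then clockwise, without cocking it over, until its flange is fully home on the collar. Then log the samples: stand every jar upright and wholly on the pad in front of the label reader, its label turned squarely to the reader's window, then press the reader's log key right down and let it go. Leave the dishes, beaker and bottles alone.

Things in the scene. Friction and masses are not known exactly. Their poses are not given: they have to be found in the camera images.
- manifold: Stainless bar fixed on the bench, 66 mm wide (x), 310 mm long (its y), 20 mm high. Origin under its middle, z up. On it stand four eight-sided steel collars (47 mm across flats, top 60 mm above the bench) at y = +120, +40, -40, -120 mm: ports 0 to 3. Each holds a coarse right-handed two-start thread; where it starts differs from port to port and cannot be seen.
- reader: Label reader, a low grey block fixed to the bench, 55 mm deep by 360 mm long (its y) by 65 mm high. Origin at the foot of the middle of its window face; the window looks along its -x (to the robot). A thin flat grey pad lies flush on the bench before the window, x = -115 to -15 mm, y = -180 to +180 mm: room for four jars side by side, 90 mm apart.
- port0 (a point): Centre of the top face (seat) of port 0, 60 mm above the bench. All ports alike: at the start the plug's lugs rest on the thread crest, flange 17 mm above the seat; clockwise is soon blocked. Turned anticlockwise 0.2 to 1.2 rad it falls 11 mm by its own weight, if not held up, to 6 mm above the seat; a stop comes 0.6 rad farther on.
- port1 (a point): Centre of the seat of port 1. All ports: from the dropped position, turned clockwise, the plug turns level for 0.05 to 0.65 rad, then goes down 5.6 mm per rad by its own weight for 1.1 rad until the flange lies on the seat (0 mm): up to 1.75 rad in all, with a stop about 0.2 rad beyond. Axial play 1.5 mm, radial play 1 mm.
- port2 (a point): Centre of the seat of port 2. All ports: when the plug drops, its wing (as a line) points between -0.2 and 1.0 rad anticlockwise of world x; when home, between -1.6 and 0. Plugs can be turned in a loosely closed grip (a 14 to 15 mm opening about the 12 mm wing), so that they drop and descend freely.
- plug0: Screw plug in port 0, 120 g (may be absent: port left open). Origin on its axis at the flange's underside, z up. Flange 44 mm across, 5 mm thick; on it a black upright wing to grip, 42 mm along x, 12 mm thick along y, 5 to 29 mm above the origin. Shank 22 mm across, 36 mm long below, with two lugs under the wing's ends, 15 to 20 mm below the origin. Alike after half a turn.
- plug1: Screw plug in port 1, the same as plug0 (may be absent).
- plug2: Screw plug in port 2, the same as plug0 (may be absent).
- plug3: Screw plug in port 3, the same as plug0 (may be absent).
- port3 (a point): Centre of the seat of port 3, 60 mm above the bench.
- jar0: White plastic sample jar (may be absent), 110 to 230 g, round, 54 mm across, with a screwed-on lid 58 mm across from 46 to 62 mm above the bench. Origin under its middle, z up. A paper bar label on the body is centred on its +x side; a black rib 24 mm long, 5 mm wide, 3 mm high on top of the lid runs from near its centre to the rim, towards the label.
- jar1: White plastic sample jar (may be absent), 110 to 230 g, round, 54 mm across, with a screwed-on lid 58 mm across from 46 to 62 mm above the bench. Origin under its middle, z up. A paper bar label on the body is centred on its +x side; a black rib 24 mm long, 5 mm wide, 3 mm high on top of the lid runs from near its centre to the rim, towards the label.
- jar2: White plastic sample jar (may be absent), 110 to 230 g, round, 54 mm across, with a screwed-on lid 58 mm across from 46 to 62 mm above the bench. Origin under its middle, z up. A paper bar label on the body is centred on its +x side; a black rib 24 mm long, 5 mm wide, 3 mm high on top of the lid runs from near its centre to the rim, towards the label.
- jar3: White plastic sample jar (may be absent), 110 to 230 g, round, 54 mm across, with a screwed-on lid 58 mm across from 46 to 62 mm above the bench. Origin under its middle, z up. A paper bar label on the body is centred on its +x side; a black rib 24 mm long, 5 mm wide, 3 mm high on top of the lid runs from near its centre to the rim, towards the label.
- mark0 (a point): Centre of the label of jar0: 27 mm from the jar's axis along its +x, 24 mm up.
- mark1 (a point): Centre of the label of jar1: 27 mm from the jar's axis along its +x, 24 mm up.
- mark2 (a point): Centre of the label of jar2: 27 mm from the jar's axis along its +x, 24 mm up.
- mark3 (a point): Centre of the label of jar3: 27 mm from the jar's axis along its +x, 24 mm up.
- log_key (a joint): Travel of the log key, a round spring button on top of the reader: 0 up, 6 mm (0.006) fully down at about 5 N; springs back.
- log_key_top (a point): Centre of the top of the log key, 24 mm across, on top of the reader near its -y end. It is pressed straight down.
- dishes_a: Stack of three culture dishes, 90 mm across, 47 mm high, origin underneath; leave alone.
- dishes_c: Stack of two culture dishes, 90 mm across, 31 mm high, origin underneath; leave alone.
- beaker: Glass beaker, 56 mm across, 70 mm high, origin underneath; leave alone.
- reagent: Amber bottle, 64 mm across, 150 mm high, origin underneath; leave alone.

How it is judged:
By the outcome, as a careful person would: the job done as asked, in the order asked, and still so for the second after the job is handed in, with the robot touching nothing.
Of plug0, plug1, plug2, plug3 only 3 to 4 are there at a start; the rules pass over those that are not, and their reading is None.
Of jar0, jar1, jar2, jar3 only 3 to 4 are there at a start; the rules pass over those that are not, and their reading is None.
At some moment in a run one of jar0, jar1, jar2, jar3 may be knocked a few centimetres aside while the robot is not near it.
Once in a run the grip may slacken for a moment while it holds something.
It also fails if it takes over 210 s, if anything falls off the work surface, if the arm or the gripper's body presses on something with over 40 N, if the wrist force passes 120 N, or if a joint passes its speed limit or range.

## Robot

A 6-joint arm with a two-finger parallel gripper is mounted at the origin on the work surface. World frame = base frame: x ahead of the robot, y to its left, z up, the work surface at z = 0. Lengths are in m, angles in rad, forces in N, time in s.
With the tool pointing down it reaches from about 0.425 to 0.95 m from the base axis. Payload 3.5 kg.
Tool frame: the origin (TCP) lies at the very end of the fingers, on their centre line; the grasp point (between the pads) lies 19 mm behind it; z points along the fingers, y is the line along which they close (so a half turn about z gives the same grasp; the last joint's range is limited). The gripper opens to 85 mm and grips with 20 to 120 N. Pads are 22 mm wide; open, the fingers measure 114 mm over their backs; the gripper's body (76 mm by 85 mm) begins 54 mm behind the grasp point. The pads swing forward as they close: fully open they stand 13 mm farther back than shut.
Start: joints at [0.992, 0.286, 1.577, -0, 1.279, -0.15], TCP at [0.281, 0.614, 0.231] pointing down, gripper open.
Joint ranges: [-2.77, 2.77], [-0.9, 2.22], [0.21, 2.48], [-1.53, 4.67], [0.24, 2.81], [-2.84, 2.84]. Speed limits (rad/s): [2.79, 2.79, 3.14, 3.14, 3.14, 3.14].

## Interface

Orientations are given as a unit quaternion [x, y, z, w].
In Python, from plant import ctrl gives the robot as it stands.
- The arm moves only by the shell command python3 inch.py 'ROWS' [FORCE]. ROWS is a JSON list of rows, 1 to 10 of them, each of 7 numbers: dx, dy, dz in m, then a rotation vector rx, ry, rz in rad, then the opening from 0.0 (shut) to 1.0 (fully open); each row is the pose to reach, as a shift and turn from the pose commanded when the command began, along the tool's axes at that moment; what a row does not reach only later rows make up. A row lasts 1/8 s, in which the tool goes at most 0.0625 m and 0.188 rad, less where a joint would pass 70% of its speed; a pose out of reach is approached as far as the arm can. The fingers move at their own pace and stop on an object; FORCE is the grip in N (left out, the last holds). Time passes only in rows, so rows that do not move let the fingers close. It prints the time, the measured TCP pose, the force, the opening and the grip force at its end.
- ctrl.get_state(): the state, without advancing time (a new reading comes with each control period).
- ctrl.read_camera(name): name is "scene" or "top" or "wrist"; returns a dict with "pixels" (400x640x3 uint8, red, green, blue), "camera_matrix" (3x3 intrinsics, pixels), "xyz" and "orientation" of the camera in the world. Camera axes: x right, y down, z forward; pixel columns grow to the right and rows downward; lengths in m; the calibration is good to about 2 mm. The wrist camera is an equidistant fisheye: a pixel r from the principal point sees the ray r / f radians off the axis. A picture is of the moment at which its call begins. There is no depth.
- ctrl.sign_off(): hands the job in; it is judged then, once.
The state is a dict: "time": time; "qpos": joint angles; "dq": joint speeds; "joint_efforts": joint torques, N m; "eef_pos": TCP position; "tcp_rot": TCP orientation; "contact_force": force on the tool from outside, world axes, zero at the start; "wrist_torque": the same for the moment, N m; "opening": opening from 0.0 (shut) to 1.0 (fully open); "finger_force": force on a finger pad.
Only numpy, scipy, OpenCV 4.12 (cv2) and the standard library are available. Lean on these libraries where they do the work, as an engineer would, in place of code of your own. Each camera call takes 0.05 s, during which the arm holds its last target. There are 200 camera calls.

## Working session

There is one attempt and no reset: what is moved stays moved. The work goes in short steps, Python scripts to look and compute and a shell command to move; the robot and the scene stay as the last step left them, time stands still between calls to the robot, and variables do not carry over. Pictures are saved under pics/ and viewed, at most 14 in all, crops included, and the job is handed in when it is done.

```bash
ls; mkdir -p pics
cat > h.py <<'E'
from plant import ctrl
import numpy as np, cv2
from scipy.spatial.transform import Rotation as R
def cam(n,save=None):
    c=ctrl.read_camera(n); c['pixels']=np.asarray(c['pixels'])
    if save: cv2.imwrite('pics/'+save,c['pixels'][:,:,::-1])
    return c
def rot(c):
    o=np.array(c['orientation']); return o if o.shape==(3,3) else R.from_quat(o).as_matrix()
def ray(c,u,v,fish=False):
    K=np.array(c['camera_matrix']); x=(u-K[0,2])/K[0,0]; y=(v-K[1,2])/K[1,1]
    if fish:
        r=np.hypot(x,y); d=np.array([x/r*np.sin(r),y/r*np.sin(r),np.cos(r)]) if r>1e-9 else np.array([0,0,1.])
    else: d=np.array([x,y,1.])
    return np.array(c['xyz']),rot(c)@d
def onz(c,u,v,z,fish=False):
    p,d=ray(c,u,v,fish); return p+d*(z-p[2])/d[2]
E
python3 - <<'E'
from h import *
for n in ['scene','top','wrist']:
    c=cam(n,n+'0.png'); print(n,np.round(c['camera_matrix'],1).tolist(),np.round(c['xyz'],3),np.round(rot(c),2).tolist())
s=ctrl.get_state(); print(s)
E
```

```text
inch.py
pics
plant.py
scene [[435.9, 0.0, 321.0], [0.0, 435.9, 201.6], [0.0, 0.0, 1.0]] [1.107 0.394 0.756] [[-0.57, 0.58, -0.58], [0.82, 0.39, -0.41], [-0.01, -0.71, -0.7]]
top [[373.0, 0.0, 322.6], [0.0, 373.0, 203.3], [0.0, 0.0, 1.0]] [0.44  0.009 1.158] [[-0.01, -1.0, 0.09], [-1.0, 0.01, -0.03], [0.03, -0.09, -1.0]]
wrist [[309.7, 0.0, 323.9], [0.0, 309.7, 197.0], [0.0, 0.0, 1.0]] [0.218 0.642 0.373] [[0.41, 0.88, 0.24], [0.91, -0.4, -0.11], [-0.0, 0.27, -0.96]]
{'time': 0.15, 'qpos': array([ 9.92015512e-01,  2.86993709e-01,  1.57784174e+00,  5.53291918e-06,
        1.27860365e+00, -1.50020205e-01]), 'dq': array([ 0.00083559, -0.00150067, -0.00499733,  0.0008307 , -0.00176823,
       -0.00032959]), 'joint_efforts': array([ 2.03623102e-03, -4.06606507e+01, -2.93138802e+01, -6.53033203e-05,
        3.99056691e-03, -2.21796222e-05]), 'eef_pos': array([0.28032836, 0.61347415, 0.23024335]), 'tcp_rot': array([ 2.12742650e-01,  9.77107831e-01, -8.61659411e-04, -3.31501812e-04]), 'contact_force': array([0.85197543, 0.42610372, 0.03355738]), 'wrist_torque': array([ 0.03351866, -0.02599434,  0.10178289]), 'finger_force': 0.0, 'opening': 0.9982853250827473}
```

View pics/top0.png

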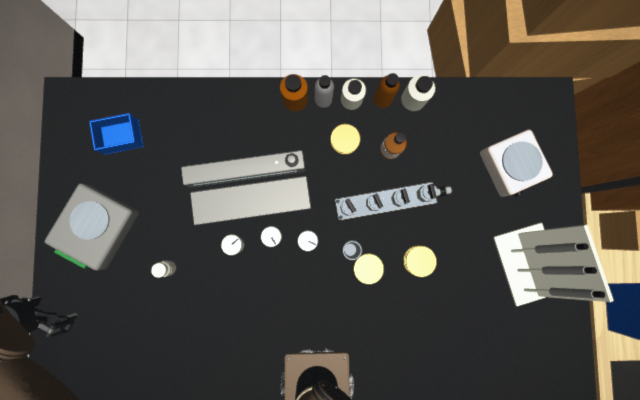

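View pics/scene0.png

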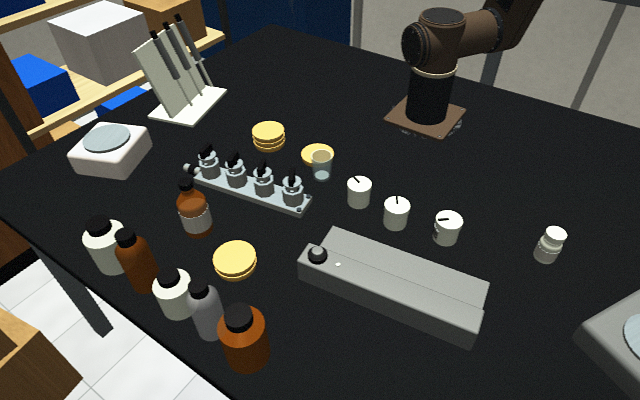

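The top view shows four plugs on the manifold (pixels ~348–427, 190–207), three jars at ~(231,245), (271,237) and (308,241), the pad at ~(250,200), and the reader key at (291,160). The white bottle at (163,270) isn't one of the jars.

Run:
```python
from h import *
c=cam('top'); im=c['pixels']
a=cv2.resize(im[130:270,180:460],None,fx=2.8,fy=2.8,interpolation=cv2.INTER_CUBIC)
cv2.imwrite('pics/crop0.png',a[:,:,::-1])
g=im.astype(int).mean(2)
# jars: white blobs
hsv=cv2.cvtColor(im,cv2.COLOR_RGB2HSV)
m=((hsv[:,:,2]>190)&(hsv[:,:,1]<40)).astype(np.uint8); m[:,:180]=0;m[:220]=0;m[270:]=0;m[:,330:]=0
cs,_=cv2.findContours(m,cv2.RETR_EXTERNAL,cv2.CHAIN_APPROX_NONE)
for k in cs:
    if cv2.contourArea(k)<80: continue
    (u,v),r=cv2.minEnclosingCircle(k); mm=np.zeros(g.shape,np.uint8); cv2.circle(mm,(int(round(u)),int(round(v))),int(r)-1,1,-1)
    ys,xs=np.nonzero(mm&(g<110)); w=(150-g[ys,xs]); 
    p=onz(c,u,v,.062); print('jar',(u,v,r),p.round(4), 'r',r*p.size and np.linalg.norm(onz(c,u+r,v,.062)-p).round(4))
    if len(xs):
        q=onz(c,(xs*w).sum()/w.sum(),(ys*w).sum()/w.sum(),.065); print('  rib',q.round(4),len(xs),np.arctan2(*(q-p)[[1,0]]))
# grey objects
m=((g>100)&(g<230)&(hsv[:,:,1]<50)).astype(np.uint8); m[:140]=0;m[230:]=0;m[:,:170]=0;m[:,460:]=0
m=cv2.morphologyEx(m,cv2.MORPH_CLOSE,np.ones((3,3)))
cs,_=cv2.findContours(m,cv2.RETR_EXTERNAL,cv2.CHAIN_APPROX_NONE)
for k in cs:
    if cv2.contourArea(k)<300: continue
    b=cv2.minAreaRect(k); print(b); z={0:0}
    for zz in (0,.02,.065): 
        P=[onz(c,*x,zz) for x in cv2.boxPoints(b)]; print(zz,np.round(P,3)[:,:2].tolist(),np.round([np.linalg.norm(P[0]-P[1]),np.linalg.norm(P[1]-P[2])],3))
```

```text
jar (231.0, 244.55555725097656, 9.909568786621094) [0.4204 0.2446 0.062 ] r 0.0286
jar (307.3888854980469, 240.61111450195312, 9.768092155456543) [0.4292 0.023  0.062 ] r 0.0285
jar (270.64947509765625, 236.29380798339844, 9.870022773742676) [0.443 0.13  0.062] r 0.0287
((385.55706787109375, 200.48992919921875), (22.012807846069336, 99.86863708496094), 79.99201965332031)
0 [[0.559, -0.062], [0.612, -0.374], [0.543, -0.383], [0.491, -0.073]] [0.317 0.07 ]
0.02 [[0.557, -0.061], [0.609, -0.367], [0.541, -0.377], [0.49, -0.071]] [0.311 0.068]
0.065 [[0.552, -0.058], [0.602, -0.352], [0.537, -0.361], [0.488, -0.068]] [0.299 0.066]
((249.87002563476562, 200.08998107910156), (32.951175689697266, 117.94540405273438), 81.8698959350586)
0 [[0.582, 0.388], [0.632, 0.027], [0.529, 0.013], [0.481, 0.372]] [0.365 0.104]
0.02 [[0.58, 0.382], [0.629, 0.027], [0.528, 0.013], [0.48, 0.366]] [0.359 0.102]
0.065 [[0.574, 0.367], [0.621, 0.026], [0.524, 0.013], [0.479, 0.352]] [0.344 0.098]
((242.47552490234375, 168.32211303710938), (20.2098445892334, 122.18783569335938), 82.17092895507812)
0 [[0.662, 0.416], [0.713, 0.04], [0.649, 0.032], [0.599, 0.407]] [0.38  0.064]
0.02 [[0.658, 0.409], [0.708, 0.039], [0.646, 0.031], [0.597, 0.4]] [0.373 0.063]
0.065 [[0.65, 0.394], [0.698, 0.038], [0.637, 0.03], [0.59, 0.384]] [0.359 0.061]
```

View pics/crop0.png

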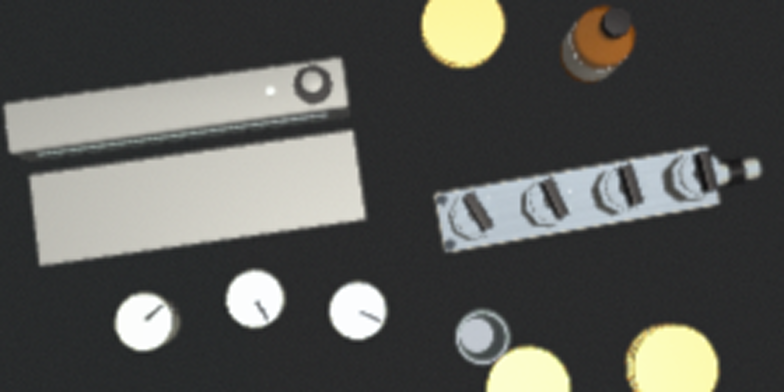

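The crop shows wings at roughly (478,212), (550,200), (627,185) and (705,170). The ribs on jars A, B and C point up-right, down and right-down. Next I'll measure the wings and ribs numerically.

```bash
cat >> h.py <<'E'
def go(x,y,z,psi):
    "print tool-axes delta to world TCP target with tool-y yaw psi (mod pi chosen within q6 range)"
    s=ctrl.get_state(); p=np.array(s['eef_pos']); Q=R.from_quat(s['tcp_rot']); ty=Q.as_matrix()[:,1]; now=np.arctan2(ty[1],ty[0])
    q1=s['qpos'][0]; q1n=q1+np.arctan2(y,x)-np.arctan2(p[1],p[0])
    best=None
    for k in range(-3,4):
        d=psi+k*np.pi-now; q6=s['qpos'][5]+(q1n-q1)-d
        if abs(q6)<2.8 and (best is None or abs(d)<abs(best[0])): best=(d,q6)
    dl=Q.inv().apply(np.array([x,y,z])-p)
    print('delta',dl.round(4),'rz',round(-best[0],3),'q6end',round(best[1],2),'rows',int(max(np.ceil(np.linalg.norm(dl)/.0625),np.ceil(abs(best[0])/.188)))+1)
def st():
    s=ctrl.get_state(); ty=R.from_quat(s['tcp_rot']).as_matrix()[:,1]
    print('t',round(s['time'],2),'p',np.round(s['eef_pos'],4),'psi',round(float(np.arctan2(ty[1],ty[0])),3),'q6',round(s['qpos'][5],2),'F',np.round(s['contact_force'],1),'T',np.round(s['wrist_torque'],2),'open',round(s['opening']*85,1),'ff',round(s['finger_force'],1))
def comp(c,mask,z,fish=False,amin=15):
    n,l,stt,_=cv2.connectedComponentsWithStats(mask.astype(np.uint8))
    out=[]
    for i in range(1,n):
        if stt[i,4]<amin: continue
        ys,xs=np.nonzero(l==i); P=np.array([onz(c,a,b,z,fish)[:2] for a,b in zip(xs,ys)])
        w,V=np.linalg.eigh(np.cov(P.T)); d=V[:,1]; a=(np.arctan2(d[1],d[0])+np.pi/2)%np.pi-np.pi/2
        out.append((stt[i,4],(xs.mean().round(1),ys.mean().round(1)),P.mean(0).round(4),round(float(a),3),np.sqrt(12*w[::-1]).round(4)))
    return out
E
python3 - <<'E'
from h import *
c=cam('top'); g=c['pixels'].astype(int).mean(2)
# manifold: bright-ish in ROI convex hull
m=np.zeros(g.shape,bool); m[180:215,335:438]=g[180:215,335:438]<75
# limit to manifold hull
mm=np.zeros(g.shape,np.uint8); mm[180:222,333:440]=g[180:222,333:440]>90
mm=cv2.morphologyEx(mm,cv2.MORPH_OPEN,np.ones((2,2)))
pts=cv2.findNonZero(mm); h=np.zeros(g.shape,np.uint8); cv2.fillConvexPoly(h,cv2.convexHull(pts),1); h=cv2.erode(h,np.ones((3,3)))
for o in comp(c,m&(h>0),.104,amin=10): print('wing',o)
for u,v in ((231,244.6),(270.6,236.3),(307.4,240.6)):
    ys,xs=np.mgrid[0:400,0:640]; k=np.hypot(xs-u,ys-v)<8.2
    w=np.clip(190-g,0,None)*k; print(g[k].min(),(w>0).sum())
    q=onz(c,(xs*w).sum()/w.sum(),(ys*w).sum()/w.sum(),.065); p=onz(c,u,v,.062); print('jar',p.round(4),'rib',q.round(4),np.linalg.norm((q-p)[:2]).round(4),'yaw',np.arctan2(*(q-p)[[1,0]]).round(3))
# reader key: dark blob
m=np.zeros(g.shape,bool); m[150:168,282:300]=g[150:168,282:300]<80
for o in comp(c,m,.07): print('key',o)
go(.529,-.105,.2,0.6+1.571); st()
E
```

```text
wing (np.int32(65), (np.float64(431.8), np.float64(191.5)), array([ 0.5657, -0.3352]), 0.373, array([0.0424, 0.0191]))
wing (np.int32(28), (np.float64(403.0), np.float64(195.9)), array([ 0.5537, -0.2518]), 0.27, array([0.0366, 0.0063]))
wing (np.int32(12), (np.float64(419.0), np.float64(195.5)), array([ 0.5546, -0.2979]), 0.388, array([0.0296, 0.0064]))
wing (np.int32(20), (np.float64(376.1), np.float64(201.4)), array([ 0.5386, -0.1741]), 0.445, array([0.0372, 0.0045]))
wing (np.int32(13), (np.float64(348.6), np.float64(205.8)), array([ 0.5266, -0.0953]), 0.543, array([0.0356, 0.0032]))
130.0 10
jar [0.4202 0.2446 0.062 ] rib [0.4284 0.236  0.065 ] 0.0119 yaw -0.811
125.0 11
jar [0.443  0.1301 0.062 ] rib [0.4317 0.123  0.065 ] 0.0133 yaw -2.58
150.33333333333334 8
jar [0.4292 0.023  0.062 ] rib [0.4235 0.0099 0.065 ] 0.0143 yaw -1.981
key (np.int32(27), (np.float64(287.8), np.float64(150.5)), array([0.6954, 0.0788]), -1.502, array([0.0464, 0.0058]))
key (np.int32(19), (np.float64(288.1), np.float64(161.5)), array([0.6622, 0.078 ]), 0.453, array([0.0363, 0.013 ]))
delta [-0.5248 -0.5502  0.0312] rz -1.029 q6end -2.52 rows 14
t 0.25 p [0.2805 0.6136 0.2307] psi 1.142 q6 -0.15 F [-0.3  0.8  0.1] T [ 0.01  0.01 -0.01] open 85.2 ff 0.0
```

```bash
R='x'; python3 inch.py '[[-0.52,-0.544,0.03,0,0,2.17,0.45],[-0.52,-0.544,0.03,0,0,2.17,0.45],[-0.52,-0.544,0.03,0,0,2.17,0.45],[-0.52,-0.544,0.03,0,0,2.17,0.45],[-0.52,-0.544,0.03,0,0,2.17,0.45],[-0.52,-0.544,0.03,0,0,2.17,0.45],[-0.52,-0.544,0.03,0,0,2.17,0.45],[-0.52,-0.544,0.03,0,0,2.17,0.45],[-0.52,-0.544,0.03,0,0,2.17,0.45],[-0.52,-0.544,0.03,0,0,2.17,0.45]]' 20
python3 - <<'E'
from h import *
st(); go(.527,-.097,.2,-1.03)
E
```

```text
time: 1.5
eef_pos: [0.4857, 0.0219, 0.2067]
tcp_rot: [0.915, 0.404, 0.001, 0.0]
contact_force: [0.4, 0.3, 0.3]
opening: 0.451
finger_force: 0.0
t 1.5 p [0.4857 0.0219 0.2067] psi -0.739 q6 0.58 F [0.4 0.3 0.3] T [ 0.01  0.01 -0.04] open 38.4 ff 0.0
delta [-0.06    0.1106  0.0067] rz 0.291 q6end 0.64 rows 4
```

```bash
python3 inch.py '[[-0.056,0.1,0.006,0,0,0.28,0.45],[-0.056,0.1,0.006,0,0,0.28,0.45],[-0.056,0.1,0.006,0,0,0.28,0.45],[-0.056,0.1,0.006,0,0,0.28,0.45]]'
python3 - <<'E'
from h import *
st(); go(.527,-.097,.2,-1.03)
c=cam('wrist','w1.png');
E
```

```text
time: 2.0
eef_pos: [0.5219, -0.0843, 0.2002]
tcp_rot: [0.961, 0.275, -0.0, -0.0]
contact_force: [-0.6, 0.1, -0.2]
opening: 0.45
finger_force: 0.0
t 2.0 p [ 0.5219 -0.0843  0.2002] psi -1.013 q6 0.66 F [-0.6  0.1 -0.2] T [ 0.    0.03 -0.03] open 38.3 ff 0.0
delta [-0.0024  0.0135  0.0001] rz 0.017 q6end 0.66 rows 2
```

View pics/w1.png

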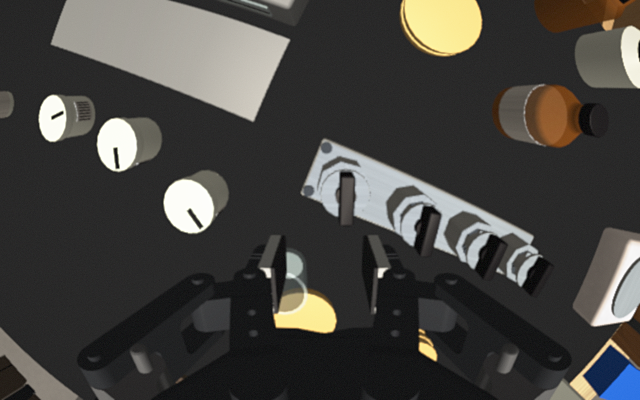

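The wrist view shows the four wings at (346,195), (428,228), (489,256) and (539,276), plus clear jar ribs at (57,115), (116,158) and (195,218).

Run:
```python
from h import *
c=cam('wrist'); im=c['pixels']
a=cv2.resize(im[155:300,300:560],None,fx=3,fy=3,interpolation=cv2.INTER_CUBIC)
a=np.clip(a.astype(int)*2,0,255).astype(np.uint8)
cv2.imwrite('pics/crop1.png',a[:,:,::-1])
g=im.astype(int).mean(2); print(g[165:232:4,330:362:2].astype(int))
# lids: bright ellipse
hsv=cv2.cvtColor(im,cv2.COLOR_RGB2HSV)
st()
```

```text
[[ 70  82 128 181 199 203 201 197 205 206 186 163 143 104  86 170]
 [199 202 204 196 196 179 158 145 156 157 174 190 196 199 201 200]
 [194 152 151 195 203 115  10   9  12   9   7  53 189 191 159 184]
 [197 201 201 201 198  82  26  42  39  40  38  38  58 178 204 202]
 [196 196 195 197 190  57  55  86  85  87  87  90  61 165 199 195]
 [200 202 199 201 197  58  57  85  85  83  87  87  55 168 201 199]
 [199 200 202 174  58  20  62  85  83  84  89  84  62 175 203 202]
 [201 203 199  96  87  37  63  85  82  85  84  81  45 159 204 202]
 [197 198 197 131  85  29  64  83  82  83  81  78  42 113 195 198]
 [197 197 200 179  95  30  66  84  81  82  79  72  61 177 198 197]
 [206 206 206 209 162  36  67  81  81  79  75  65  90 210 206 207]
 [198 198 197 199 158  37  70  81  80  78  75  60 102 200 197 198]
 [103 161 194 197 155  36  72  80  78  72  72  57 102 198 197 197]
 [ 42  40  40  66  71  29  72  78  76  69  67  57  39  71 123 155]
 [ 40  43  42  39  40  34  71  77  70  67  63  51  30  44  42  38]
 [ 42  40  40  40  42  41  57  56  53  49  47  43  40  42  41  42]
 [ 40  40  40  42  42  41  42  41  44  42  41  42  42  43  40  41]]
t 2.1 p [ 0.5218 -0.0834  0.2003] psi -1.011 q6 0.66 F [ 0.4 -0.   0.3] T [ 0.03 -0.03  0.03] open 38.3 ff 0.0
```

View pics/crop1.png

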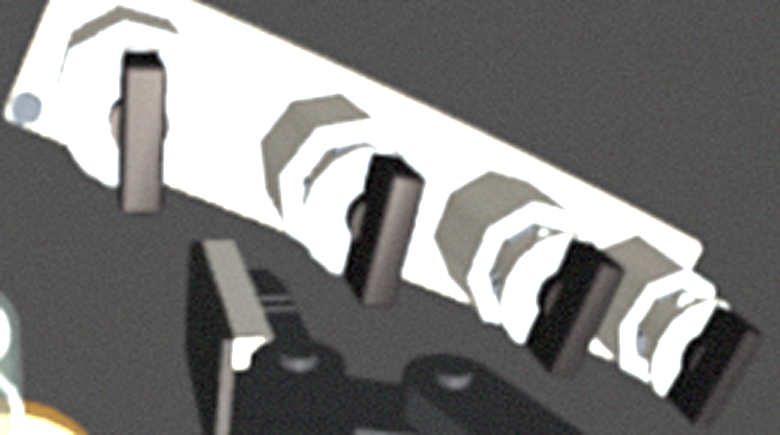

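The crop shows the wings' lighter top faces cleanly: plug0 at (340–354, 178–226) and the others to the right. I'll mask those.

```bash
cat >> h.py <<'E'
def wings(z=.106,roi=(155,300,300,570),lo=50,hi=105):
    c=cam('wrist'); im=c['pixels'].astype(int); g=cv2.GaussianBlur(c['pixels'],(3,3),0).astype(int).mean(2)
    m=np.zeros(g.shape,np.uint8); a,b,e,f=roi; m[a:b,e:f]=((g>lo)&(g<hi))[a:b,e:f]
    m=cv2.morphologyEx(m,cv2.MORPH_OPEN,cv2.getStructuringElement(cv2.MORPH_ELLIPSE,(5,5)))
    for o in comp(c,m,z,True,80): print(o)
E
python3 - <<'E'
from h import *
wings(); st()
c=cam('wrist'); g=c['pixels'].astype(int).mean(2)
# jars: lids
m=((g>215)&(c['pixels'].max(2).astype(int)-c['pixels'].min(2)<30)).astype(np.uint8); m[:, 240:]=0; m[:80]=0; m[250:]=0
for o in comp(c,m,.062,True,150): print('lid',o)
E
```

```text
(np.int32(83), (np.float64(332.4), np.float64(163.2)), array([ 0.5499, -0.074 ]), -0.516, array([0.0148, 0.0034]))
(np.int32(620), (np.float64(348.1), np.float64(200.7)), array([ 0.5309, -0.1009]), 0.537, array([0.0388, 0.0105]))
(np.int32(80), (np.float64(307.7), np.float64(190.4)), array([ 0.5212, -0.0691]), 1.318, array([0.0082, 0.0065]))
(np.int32(409), (np.float64(400.0), np.float64(198.1)), array([ 0.5554, -0.1356]), -0.3, array([0.0297, 0.012 ]))
(np.int32(599), (np.float64(458.7), np.float64(227.1)), array([ 0.563 , -0.1976]), -0.123, array([0.0325, 0.0194]))
(np.int32(249), (np.float64(431.4), np.float64(229.8)), array([ 0.5476, -0.1765]), 0.352, array([0.0311, 0.0074]))
(np.int32(137), (np.float64(470.5), np.float64(239.4)), array([ 0.5601, -0.2161]), -0.091, array([0.0191, 0.0077]))
(np.int32(393), (np.float64(378.3), np.float64(250.4)), array([ 0.5079, -0.1474]), 0.978, array([0.0335, 0.0097]))
(np.int32(377), (np.float64(510.4), np.float64(248.7)), array([ 0.5754, -0.2637]), 0.305, array([0.0355, 0.0208]))
(np.int32(170), (np.float64(518.3), np.float64(262.7)), array([ 0.5693, -0.285 ]), 0.215, array([0.0213, 0.0125]))
t 2.15 p [ 0.5219 -0.0832  0.2004] psi -1.011 q6 0.66 F [-0.5 -0.  -0.1] T [-0.02 -0.12  0.  ] open 38.6 ff 0.0
lid (np.int32(888), (np.float64(52.3), np.float64(117.9)), array([0.4217, 0.2434]), 0.832, array([0.0507, 0.0488]))
lid (np.int32(1494), (np.float64(117.3), np.float64(143.5)), array([0.4457, 0.1289]), -1.144, array([0.0507, 0.0484]))
lid (np.int32(1901), (np.float64(188.6), np.float64(205.3)), array([0.4321, 0.0226]), -0.575, array([0.0506, 0.0484]))
```

Run:
```python
from h import *
go(.5309,-.1009,.088,-1.034)
```

```text
delta [-0.0018  0.0197  0.1125] rz 0.023 q6end 0.65 rows 3
```

```bash
python3 inch.py '[[-0.002,0.02,0.03,0,0,0.023,0.45],[-0.002,0.02,0.085,0,0,0.023,0.4],[-0.002,0.02,0.112,0,0,0.023,0.35],[-0.002,0.02,0.112,0,0,0.023,0.17],[-0.002,0.02,0.112,0,0,0.023,0.17],[-0.002,0.02,0.112,0,0,0.023,0.17],[-0.002,0.02,0.112,0,0,0.023,0.17]]'
python3 - <<'E'
from h import *
st(); cam('wrist','w2.png')
E
```

```text
time: 3.08
eef_pos: [0.532, -0.1029, 0.09]
tcp_rot: [0.964, 0.264, 0.001, 0.001]
contact_force: [0.4, 0.2, 0.4]
opening: 0.17
finger_force: 0.0
t 3.08 p [ 0.532  -0.1029  0.09  ] psi -1.036 q6 0.66 F [0.4 0.2 0.4] T [ 0.01 -0.01 -0.02] open 14.5 ff 0.0
```

View pics/w2.png

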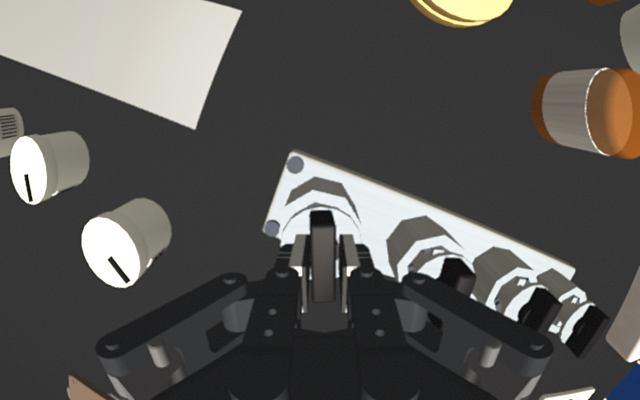

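The wing (310–335, 215–300) sits centred between the pads, so I'll turn it backward.

```bash
python3 inch.py '[[0,0,0,0,0,-0.12,0.17],[0,0,0,0,0,-0.24,0.17],[0,0,0,0,0,-0.36,0.17],[0,0,0,0,0,-0.48,0.17],[0,0,0,0,0,-0.6,0.17],[0,0,0,0,0,-0.68,0.17],[0,0,0,0,0,-0.68,0.17]]'
python3 - <<'E'
from h import *
st(); c=cam('wrist'); a=c['pixels'][150:330,240:400]; d=cv2.imread('pics/w2.png')[150:330,240:400,::-1]
cv2.imwrite('pics/w3.png',cv2.resize(np.hstack([d,a]),None,fx=2.4,fy=2.4)[:,:,::-1])
E
```

```text
time: 4.0
eef_pos: [0.5314, -0.1026, 0.089]
tcp_rot: [0.821, 0.57, 0.0, 0.0]
contact_force: [-0.9, 2.2, 1.0]
opening: 0.171
finger_force: 0.7
t 4.0 p [ 0.5314 -0.1026  0.089 ] psi -0.357 q6 -0.02 F [-0.9  2.2  1. ] T [0.09 0.03 0.  ] open 14.6 ff 0.7
```

View pics/w3.png

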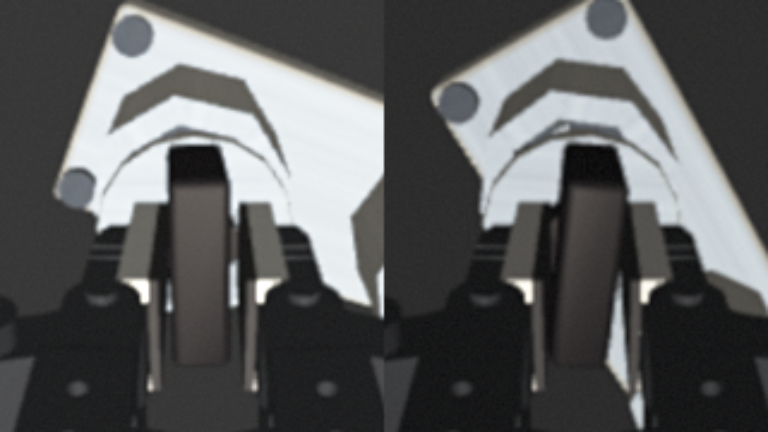

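The plug hasn't visibly dropped yet; the wing sits skewed against the pads and may be hung up by friction. I'll relieve the contact by opening slightly and compare again.

```bash
python3 inch.py '[[0,0,0,0,0,0.08,0.2],[0,0,0,0,0,0.08,0.2],[0,0,0,0,0,0.08,0.2]]'
python3 - <<'E'
from h import *
st(); c=cam('wrist'); g=c['pixels'].astype(int).mean(2)
d=cv2.imread('pics/w2.png').astype(int).mean(2)
# image column profile down wing centre: far end edge of the wing & flange edge
for n,G in (('before',d),('now',g)): print(n,[int(x) for x in G[190:310:3,322]])
cv2.imwrite('pics/w4.png',c['pixels'][:,:,::-1])
E
```

```text
time: 4.42
eef_pos: [0.5311, -0.1028, 0.0885]
tcp_rot: [0.843, 0.538, -0.0, 0.0]
contact_force: [-1.0, 0.2, -0.7]
opening: 0.199
finger_force: 0.0
t 4.42 p [ 0.5311 -0.1028  0.0885] psi -0.435 q6 0.06 F [-1.   0.2 -0.7] T [-0.02  0.06 -0.01] open 16.9 ff 0.0
before [93, 243, 243, 242, 244, 89, 241, 15, 20, 20, 23, 21, 46, 89, 95, 94, 92, 90, 88, 87, 85, 84, 85, 84, 82, 81, 77, 77, 77, 74, 73, 70, 68, 69, 66, 62, 60, 55, 56, 55]
now [179, 202, 201, 205, 94, 116, 163, 9, 17, 15, 13, 15, 51, 73, 71, 70, 70, 69, 69, 67, 68, 65, 65, 63, 63, 59, 61, 58, 56, 54, 54, 52, 50, 47, 46, 44, 43, 40, 41, 41]
```

```bash
cat >> h.py <<'E'
def prof():
    c=cam('wrist'); g=c['pixels'].astype(int).mean(2); print([int(x) for x in g[190:260:2,322]]); return c
E
python3 inch.py '[[0,0,0,0,0,-0.1,0.18],[0,0,0,0,0,-0.2,0.18],[0,0,0,0,0,-0.3,0.18],[0,0,0,0,0,-0.3,0.18]]'
python3 - <<'E'
from h import *
st(); prof()
E
```

```text
time: 4.97
eef_pos: [0.5311, -0.1027, 0.0884]
tcp_rot: [0.754, 0.657, -0.0, -0.0]
contact_force: [-1.0, -0.6, 0.2]
opening: 0.18
finger_force: 0.1
t 4.97 p [ 0.5311 -0.1027  0.0884] psi -0.137 q6 -0.24 F [-1.  -0.6  0.2] T [ 0.02 -0.01 -0.01] open 15.3 ff 0.1
[202, 200, 199, 198, 163, 118, 152, 70, 158, 99, 4, 10, 12, 15, 13, 11, 18, 29, 55, 76, 76, 77, 73, 74, 72, 68, 69, 67, 67, 63, 64, 62, 58, 60, 60]
```

```bash
python3 inch.py '[[0,0,0,0,0,-0.1,0.18],[0,0,0,0,0,-0.2,0.18],[0,0,0,0,0,-0.3,0.18],[0,0,0,0,0,-0.3,0.18]]'
python3 - <<'E'
from h import *
st(); prof()
E
```

```text
time: 5.52
eef_pos: [0.5311, -0.1027, 0.0884]
tcp_rot: [0.648, 0.762, -0.0, -0.0]
contact_force: [0.3, 0.1, -0.8]
opening: 0.182
finger_force: 0.1
t 5.53 p [ 0.5311 -0.1027  0.0884] psi 0.162 q6 -0.54 F [ 0.3  0.1 -0.8] T [ 0.07  0.01 -0.03] open 15.5 ff 0.1
[206, 202, 203, 204, 196, 113, 82, 137, 135, 16, 14, 15, 12, 8, 12, 17, 26, 50, 73, 76, 73, 71, 69, 71, 69, 67, 64, 64, 63, 60, 60, 61, 55, 58, 55]
```

```bash
python3 inch.py '[[0,0,0,0,0,-0.1,0.18],[0,0,0,0,0,-0.2,0.18],[0,0,0,0,0,-0.25,0.18],[0,0,0,0,0,-0.25,0.18]]'
python3 - <<'E'
from h import *
st(); c=prof(); a=c['pixels'][150:330,240:400]; d=cv2.imread('pics/w2.png')[150:330,240:400,::-1]
cv2.imwrite('pics/w5.png',cv2.resize(np.hstack([d,a]),None,fx=2.4,fy=2.4)[:,:,::-1])
E
```

```text
time: 6.08
eef_pos: [0.5311, -0.1027, 0.0884]
tcp_rot: [0.548, 0.837, -0.0, 0.0]
contact_force: [-0.2, -0.1, -0.1]
opening: 0.184
finger_force: 0.1
t 6.08 p [ 0.5311 -0.1027  0.0884] psi 0.412 q6 -0.79 F [-0.2 -0.1 -0.1] T [-0.03  0.04 -0.03] open 15.7 ff 0.1
[210, 210, 199, 102, 148, 15, 14, 12, 7, 18, 15, 30, 59, 74, 76, 75, 74, 74, 72, 72, 70, 69, 65, 67, 64, 63, 61, 59, 58, 58, 57, 57, 52, 50, 50]
```

View pics/w5.png

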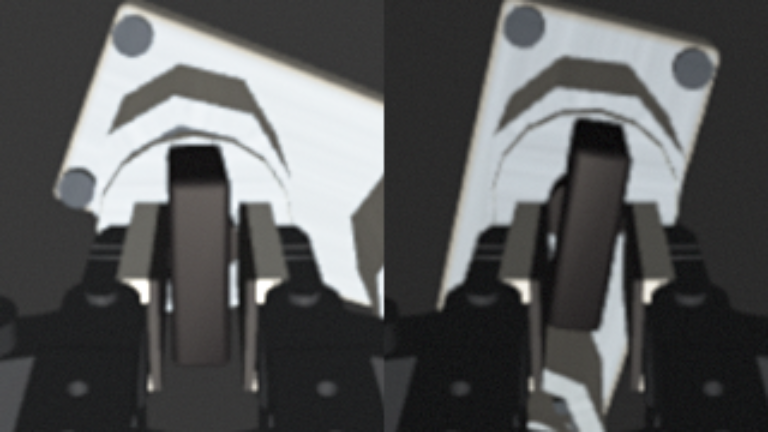

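The flange arc and wing have moved up about 12 px, so plug0 has dropped. I'll follow it down 11 mm and turn clockwise.

```bash
python3 inch.py '[[0,0,0.01,0,0,0.1,0.18],[0,0,0.011,0,0,0.25,0.18],[0,0,0.011,0,0,0.4,0.18],[0,0,0.011,0,0,0.55,0.18],[0,0,0.011,0,0,0.7,0.18],[0,0,0.011,0,0,0.85,0.18],[0,0,0.011,0,0,1.0,0.18],[0,0,0.011,0,0,1.15,0.18],[0,0,0.011,0,0,1.15,0.18]]'
python3 - <<'E'
from h import *
st(); prof()
E
```

```text
time: 7.25
eef_pos: [0.5312, -0.1027, 0.0775]
tcp_rot: [0.914, 0.406, 0.0, 0.0]
contact_force: [0.6, 0.3, 0.5]
opening: 0.181
finger_force: 0.0
t 7.25 p [ 0.5312 -0.1027  0.0775] psi -0.736 q6 0.36 F [0.6 0.3 0.5] T [ 0.02 -0.03 -0.06] open 15.4 ff 0.0
[74, 73, 144, 203, 203, 197, 100, 172, 123, 11, 9, 9, 15, 16, 8, 16, 37, 64, 74, 72, 72, 70, 71, 71, 69, 68, 68, 66, 66, 65, 64, 64, 62, 63, 60]
```

```bash
python3 inch.py '[[0,0,0.001,0,0,0.12,0.18],[0,0,0.002,0,0,0.24,0.18],[0,0,0.003,0,0,0.36,0.18],[0,0,0.003,0,0,0.48,0.18],[0,0,0.003,0,0,0.6,0.18],[0,0,0.003,0,0,0.6,0.18]]'
python3 - <<'E'
from h import *
st(); prof()
E
```

```text
time: 8.05
eef_pos: [0.5308, -0.1021, 0.0743]
tcp_rot: [0.993, 0.118, -0.0, -0.001]
contact_force: [-0.9, 1.5, 1.1]
opening: 0.179
finger_force: 1.2
t 8.05 p [ 0.5308 -0.1021  0.0743] psi -1.333 q6 0.95 F [-0.9  1.5  1.1] T [0.39 0.02 0.05] open 15.2 ff 1.2
[97, 97, 97, 95, 99, 242, 197, 169, 188, 39, 21, 18, 22, 20, 17, 23, 48, 86, 100, 99, 99, 99, 96, 96, 97, 93, 92, 92, 90, 90, 89, 90, 88, 88, 85]
```

```bash
python3 inch.py '[[0,0,0,0,0,0.1,0.18],[0,0,0,0,0,0.2,0.18],[0,0,0,0,0,0.3,0.18],[0,0,0,0,0,0.3,0.18]]'
python3 - <<'E'
from h import *
st(); prof()
E
```

```text
time: 8.6
eef_pos: [0.5301, -0.1014, 0.0744]
tcp_rot: [1.0, -0.03, -0.002, -0.001]
contact_force: [-1.1, 4.6, 4.8]
opening: 0.176
finger_force: 26.3
t 8.6 p [ 0.5301 -0.1014  0.0744] psi -1.631 q6 1.25 F [-1.1  4.6  4.8] T [0.89 0.46 0.62] open 15.0 ff 26.3
[96, 96, 91, 161, 242, 240, 132, 199, 56, 13, 14, 17, 17, 20, 25, 50, 86, 107, 106, 108, 105, 102, 100, 100, 97, 98, 97, 95, 94, 93, 90, 90, 87, 85, 87]
```

The finger force rose to 26 N, so it's at a stop. I'll release, rise and check height.

```bash
python3 inch.py '[[0,0,0,0,0,-0.12,0.2],[0,0,0,0,0,-0.12,0.45],[0,0,-0.06,0,0,-0.12,0.45],[0,0,-0.115,0,0,-0.12,0.45],[0,0,-0.115,0,0,-0.12,0.45]]'
python3 - <<'E'
from h import *
st(); c=cam('wrist','w6.png'); s=cam('scene'); a=cv2.resize(s['pixels'][125:225,180:330],None,fx=4,fy=4,interpolation=cv2.INTER_CUBIC); b=cv2.resize(c['pixels'][150:300,260:560],None,fx=2,fy=2)
cv2.imwrite('pics/v6.png',np.vstack([a[60:],b])[:, :, ::-1][:600])
E
```

```text
time: 9.28
eef_pos: [0.5347, -0.1043, 0.196]
tcp_rot: [1.0, 0.027, 0.006, 0.003]
contact_force: [0.9, -0.3, -0.8]
opening: 0.455
finger_force: 0.0
t 9.28 p [ 0.5347 -0.1043  0.196 ] psi -1.517 q6 1.14 F [ 0.9 -0.3 -0.8] T [-0.01 -0.    0.03] open 38.6 ff 0.0
```

View pics/v6.png

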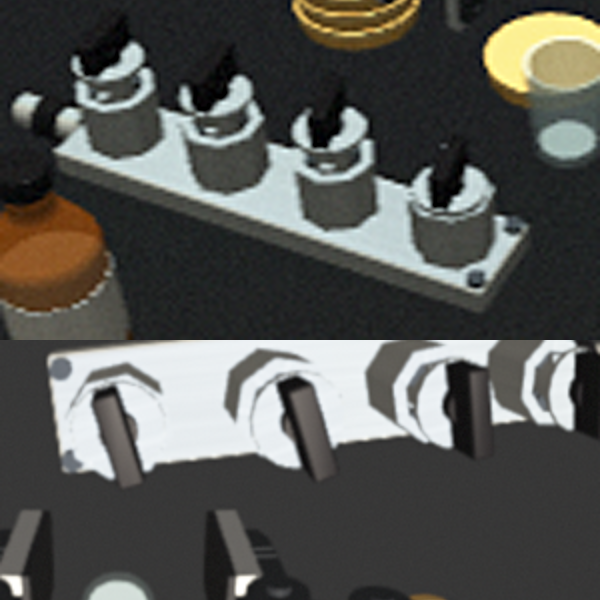

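Plug0's flange now sits on its collar in the scene crop, while the other three stand about 17 mm proud. A quick touch with shut fingers will confirm it's home (wing top at 89 mm).

```bash
python3 inch.py '[[0.002,-0.003,0.05,0,0,0,0.0],[0.002,-0.003,0.09,0,0,0,0.0],[0.002,-0.003,0.1,0,0,0,0.0],[0.002,-0.003,0.1,0,0,0,0.0],[0.002,-0.003,0.1,0,0,0,0.0]]'
python3 - <<'E'
from h import *
st()
E
python3 inch.py '[[0,0,0.002,0,0,0,0],[0,0,0.004,0,0,0,0]]';python3 inch.py '[[0,0,0.002,0,0,0,0],[0,0,0.003,0,0,0,0]]'
```

```text
time: 10.0
eef_pos: [0.5303, -0.0987, 0.0892]
tcp_rot: [1.0, 0.027, -0.004, -0.001]
contact_force: [-8.2, 2.4, 12.9]
opening: 0.001
finger_force: 5.6
t 10.0 p [ 0.5303 -0.0987  0.0892] psi -1.516 q6 1.14 F [-8.2  2.4 12.9] T [ 0.39  1.32 -0.02] open 0.1 ff 5.6
time: 10.25
eef_pos: [0.5303, -0.0988, 0.0889]
tcp_rot: [1.0, 0.028, -0.006, -0.002]
contact_force: [-20.3, 5.9, 36.7]
opening: -0.001
finger_force: 18.2
time: 10.5
eef_pos: [0.5304, -0.0988, 0.0889]
tcp_rot: [1.0, 0.028, -0.006, -0.002]
contact_force: [-25.1, 7.1, 48.8]
opening: -0.001
finger_force: 23.5
```

Contact came at z = 0.089, so plug0 is home. On to plug1.

```bash
python3 inch.py '[[0,0,-0.05,0,0,0,0.2],[0,0,-0.11,0,0,-0.1,0.45],[0,0,-0.11,0,0,-0.2,0.45],[0,0,-0.11,0,0,-0.2,0.45]]'
python3 - <<'E'
from h import *
st(); wings(.106,(120,330,260,600),50,110); go(.544,-.181,.19,.35-1.571)
E
```

```text
time: 11.0
eef_pos: [0.5323, -0.0994, 0.1916]
tcp_rot: [0.992, 0.126, -0.001, -0.0]
contact_force: [-0.4, 1.4, -0.3]
opening: 0.447
finger_force: 0.0
t 11.0 p [ 0.5323 -0.0994  0.1916] psi -1.317 q6 0.95 F [-0.4  1.4 -0.3] T [0.01 0.02 0.04] open 38.0 ff 0.0
(np.int32(41174), (np.float64(444.4), np.float64(209.4)), array([ 0.5505, -0.2148]), -1.478, array([0.3694, 0.1841]))
(np.int32(283), (np.float64(389.7), np.float64(178.3)), array([ 0.5633, -0.1438]), -0.492, array([0.0265, 0.0086]))
(np.int32(547), (np.float64(459.8), np.float64(190.4)), array([ 0.5695, -0.2044]), -0.288, array([0.0315, 0.0161]))
(np.int32(137), (np.float64(533.1), np.float64(209.3)), array([ 0.5734, -0.2881]), 0.016, array([0.0171, 0.0099]))
(np.int32(981), (np.float64(290.6), np.float64(304.1)), array([ 0.4326, -0.0951]), 0.747, array([0.0388, 0.0333]))
(np.int32(154), (np.float64(374.1), np.float64(292.1)), array([ 0.4634, -0.1632]), 0.26, array([0.0311, 0.0047]))
(np.int32(1065), (np.float64(435.7), np.float64(314.6)), array([ 0.4499, -0.232 ]), 1.135, array([0.0471, 0.0292]))
delta [-0.0087  0.0822  0.0006] rz -0.097 q6end 0.71 rows 3
```

```bash
python3 inch.py '[[-0.004,0.04,0,0,0,-0.05,0.45],[-0.009,0.082,0,0,0,-0.1,0.45],[-0.009,0.082,0,0,0,-0.1,0.45],[-0.009,0.082,0,0,0,-0.1,0.45]]'
cat >> h.py <<'E'
def wing1(z=.106,roi=(150,280,290,400)):
    c=cam('wrist'); g=cv2.GaussianBlur(c['pixels'],(3,3),0).astype(int).mean(2)
    bg=np.percentile(g[100:250,100:500],15); a,b,e,f=roi; m=np.zeros(g.shape,np.uint8); m[a:b,e:f]=((g>1.35*bg)&(g<2.7*bg))[a:b,e:f]
    m=cv2.morphologyEx(m,cv2.MORPH_OPEN,cv2.getStructuringElement(cv2.MORPH_ELLIPSE,(7,7)))
    print('bg',bg)
    for o in comp(c,m,z,True,80):
        if o[4][0]>.03 and .007<o[4][1]<.016: print(o)
    return c
E
python3 - <<'E'
from h import *
st(); wing1(); cam('wrist','w7.png')
E
```

```text
time: 11.55
eef_pos: [0.5439, -0.1804, 0.1905]
tcp_rot: [0.984, 0.176, -0.001, -0.001]
contact_force: [-0.0, -0.4, -0.1]
opening: 0.452
finger_force: 0.0
t 11.55 p [ 0.5439 -0.1804  0.1905] psi -1.218 q6 0.72 F [-0.  -0.4 -0.1] T [-0.05 -0.02  0.06] open 38.4 ff 0.0
bg 55.0
(np.int32(636), (np.float64(323.0), np.float64(201.7)), array([ 0.5441, -0.1799]), 0.409, array([0.0381, 0.0104]))
(np.int32(344), (np.float64(378.3), np.float64(250.8)), array([ 0.5205, -0.2369]), 0.761, array([0.0302, 0.0086]))
```

```bash
cat > s.py <<'E'
from h import *
st(); prof()
E
python3 inch.py '[[0,0,0.05,0,0,-0.056,0.45],[0,0,0.09,0,0,-0.056,0.4],[0,0,0.101,0,0,-0.056,0.3],[0,0,0.101,0,0,-0.056,0.18],[0,0,0.101,0,0,-0.056,0.18],[0,0,0.101,0,0,-0.056,0.18]]'; python3 s.py
python3 inch.py '[[0,0,0,0,0,-0.15,0.18],[0,0,0,0,0,-0.3,0.18],[0,0,0,0,0,-0.45,0.18],[0,0,0,0,0,-0.6,0.18],[0,0,0,0,0,-0.6,0.18]]' >/dev/null; python3 s.py
python3 inch.py '[[0,0,0,0,0,-0.15,0.18],[0,0,0,0,0,-0.3,0.18],[0,0,0,0,0,-0.3,0.18]]' >/dev/null; python3 s.py
```

```text
time: 12.4
eef_pos: [0.5461, -0.1817, 0.0934]
tcp_rot: [0.979, 0.204, 0.001, 0.001]
contact_force: [0.8, 0.5, -0.4]
opening: 0.182
finger_force: 0.0
t 12.4 p [ 0.5461 -0.1817  0.0934] psi -1.16 q6 0.66 F [ 0.8  0.5 -0.4] T [-0.03 -0.01  0.02] open 15.5 ff 0.0
[168, 243, 240, 240, 240, 240, 208, 112, 103, 217, 128, 18, 15, 18, 19, 19, 20, 26, 51, 82, 95, 94, 93, 94, 92, 90, 90, 88, 88, 87, 88, 86, 86, 85, 86]
t 13.07 p [ 0.5453 -0.1814  0.0923] psi -0.562 q6 0.06 F [ 0.1 -0.2  1. ] T [-0.03 -0.01  0.01] open 15.4 ff 0.0
[233, 240, 241, 241, 243, 223, 116, 89, 157, 204, 33, 17, 15, 18, 15, 21, 20, 31, 62, 97, 102, 97, 98, 94, 94, 92, 89, 90, 84, 88, 86, 82, 82, 79, 78]
t 13.5 p [ 0.545  -0.1813  0.0917] psi -0.263 q6 -0.23 F [ 0.  -0.5 -0.8] T [-0.01 -0.01 -0.  ] open 15.5 ff 0.0
[202, 201, 197, 201, 177, 111, 150, 66, 180, 102, 8, 12, 14, 12, 10, 17, 18, 28, 56, 74, 71, 72, 72, 68, 70, 67, 67, 65, 64, 63, 62, 61, 60, 59, 57]
```

```bash
python3 inch.py '[[0,0,0,0,0,-0.1,0.18],[0,0,0,0,0,-0.2,0.18],[0,0,0,0,0,-0.2,0.18]]' >/dev/null; python3 s.py
python3 inch.py '[[0,0,0,0,0,-0.1,0.18],[0,0,0,0,0,-0.2,0.18],[0,0,0,0,0,-0.2,0.18]]' >/dev/null; python3 s.py
python3 inch.py '[[0,0,0,0,0,-0.1,0.18],[0,0,0,0,0,-0.1,0.18]]' >/dev/null; python3 s.py
```

```text
t 13.93 p [ 0.5449 -0.1813  0.0915] psi -0.064 q6 -0.43 F [-0.2 -0.   0.5] T [-0.02 -0.01 -0.03] open 15.0 ff 0.0
[207, 204, 194, 106, 173, 53, 12, 11, 14, 13, 15, 23, 51, 78, 75, 75, 75, 74, 72, 72, 68, 71, 68, 67, 67, 63, 62, 62, 63, 62, 58, 59, 56, 56, 57]
t 14.35 p [ 0.5449 -0.1812  0.0915] psi 0.137 q6 -0.63 F [-0.4  0.4 -1.2] T [-0.01 -0.04 -0.03] open 15.0 ff 0.1
[209, 210, 197, 102, 149, 23, 12, 9, 11, 16, 15, 32, 63, 80, 79, 80, 78, 77, 75, 73, 72, 71, 67, 66, 65, 65, 62, 62, 59, 59, 57, 57, 54, 53, 51]
t 14.65 p [ 0.5449 -0.1812  0.0915] psi 0.237 q6 -0.73 F [-0.2 -0.7  0.6] T [-0.03 -0.01  0.01] open 15.3 ff 0.1
[196, 201, 196, 109, 147, 25, 13, 15, 13, 15, 11, 30, 62, 80, 78, 78, 77, 76, 75, 74, 72, 71, 68, 66, 66, 63, 63, 59, 59, 59, 53, 55, 54, 51, 52]
```

Plug1 has dropped (edge shifted from ~226 to 214). Following down and turning clockwise.

```bash
python3 inch.py '[[0,0,0.01,0,0,0.1,0.18],[0,0,0.0135,0,0,0.25,0.18],[0,0,0.0135,0,0,0.4,0.18],[0,0,0.0135,0,0,0.55,0.18],[0,0,0.0135,0,0,0.7,0.18],[0,0,0.0135,0,0,0.85,0.18],[0,0,0.014,0,0,1.0,0.18],[0,0,0.0145,0,0,1.15,0.18],[0,0,0.015,0,0,1.3,0.18],[0,0,0.015,0,0,1.3,0.18]]'>/dev/null; python3 s.py
python3 inch.py '[[0,0,0.001,0,0,0.1,0.18],[0,0,0.002,0,0,0.2,0.18],[0,0,0.002,0,0,0.3,0.18],[0,0,0.002,0,0,0.3,0.18]]' >/dev/null; python3 s.py
python3 inch.py '[[0,0,0,0,0,0.1,0.18],[0,0,0,0,0,0.15,0.18],[0,0,0,0,0,0.15,0.18]]' >/dev/null; python3 s.py
```

```text
t 15.95 p [ 0.5448 -0.1812  0.0764] psi -1.06 q6 0.56 F [-0.5  0.1  0.1] T [-0.   -0.01  0.04] open 15.5 ff 0.0
[96, 96, 94, 101, 209, 241, 241, 199, 157, 208, 39, 20, 21, 18, 19, 20, 19, 31, 63, 91, 95, 94, 94, 92, 92, 90, 90, 89, 87, 88, 88, 87, 85, 83, 84]
t 16.5 p [ 0.5449 -0.1812  0.0745] psi -1.358 q6 0.86 F [ 0.1  0.4 -0.3] T [-0.02 -0.   -0.02] open 15.7 ff 0.0
[95, 94, 96, 95, 94, 161, 240, 237, 142, 210, 126, 14, 21, 16, 20, 20, 17, 28, 49, 83, 94, 92, 93, 93, 91, 89, 91, 89, 91, 88, 86, 87, 85, 83, 83]
t 16.93 p [ 0.5448 -0.181   0.0744] psi -1.508 q6 1.01 F [0.5 0.3 0.3] T [ 0.03 -0.04  0.01] open 15.4 ff 0.2
[96, 97, 97, 95, 96, 98, 222, 234, 116, 199, 59, 16, 23, 20, 17, 20, 21, 31, 69, 94, 95, 94, 95, 93, 93, 91, 89, 91, 87, 87, 85, 85, 85, 82, 83]
```

```bash
python3 inch.py '[[0,0,0,0,0,0.1,0.18],[0,0,0,0,0,0.2,0.18],[0,0,0,0,0,0.2,0.18]]' >/dev/null; python3 s.py
python3 inch.py '[[0,0,0,0,0,0.1,0.18],[0,0,0,0,0,0.15,0.18],[0,0,0,0,0,0.15,0.18]]' >/dev/null; python3 s.py
```

```text
t 17.35 p [ 0.5447 -0.1809  0.0743] psi -1.707 q6 1.21 F [-0.2  0.9 -0.8] T [0.12 0.07 0.01] open 15.6 ff 0.6
[96, 98, 96, 95, 96, 90, 211, 231, 119, 201, 56, 15, 18, 24, 19, 15, 23, 34, 64, 92, 92, 90, 90, 89, 86, 86, 86, 85, 85, 84, 82, 82, 81, 79, 78]
t 17.77 p [ 0.5444 -0.1808  0.0743] psi -1.856 q6 1.36 F [-0.9  1.1  0.7] T [0.22 0.29 0.47] open 15.2 ff 15.8
[95, 95, 95, 96, 93, 126, 238, 196, 143, 162, 10, 15, 20, 20, 23, 15, 25, 44, 78, 96, 94, 92, 90, 89, 89, 87, 86, 85, 84, 83, 82, 82, 78, 77, 78]
```

```bash
python3 inch.py '[[0,0,0,0,0,-0.12,0.2],[0,0,0,0,0,-0.12,0.4],[0,0,-0.045,0,0,-0.12,0.4],[0,0,-0.045,0,0,-0.12,0.0],[0,0,-0.045,0,0,-0.12,0.0],[0,0,-0.045,0,0,-0.12,0.0],[0,0,-0.03,0,0,-0.12,0.0],[0,0,-0.0155,0,0,-0.12,0.0],[0,0,-0.0155,0,0,-0.12,0.0],[0,0,-0.0155,0,0,-0.12,0.0]]'
 python3 inch.py '[[0,0,-0.05,0,0,0.1,0.2],[0,0,-0.1,0,0,0,0.45],[0,0,-0.1,0,0,-0.2,0.45],[0,0,-0.1,0,0,-0.2,0.45]]'
python3 - <<'E'
from h import *
st(); go(.5575,-.260,.19,.3-1.571)
E
```

```text
time: 19.08
eef_pos: [0.5448, -0.1811, 0.0891]
tcp_rot: [0.996, -0.085, -0.0, -0.0]
contact_force: [1.7, -0.5, 1.5]
opening: 0.001
finger_force: 0.5
time: 19.58
eef_pos: [0.5446, -0.181, 0.1894]
tcp_rot: [1.0, 0.015, -0.0, -0.0]
contact_force: [0.1, 0.8, 0.1]
opening: 0.453
finger_force: 0.0
t 19.57 p [ 0.5446 -0.181   0.1894] psi -1.541 q6 1.04 F [0.1 0.8 0.1] T [-0.03 -0.01 -0.03] open 38.5 ff 0.0
delta [ 0.0106  0.0794 -0.0007] rz -0.27 q6end 0.66 rows 3
```

Plug1 is home (light contact at 0.0891). Moving to plug2.

```bash
python3 inch.py '[[0.005,0.04,0,0,0,-0.14,0.45],[0.0106,0.0794,0,0,0,-0.27,0.45],[0.0106,0.0794,0,0,0,-0.27,0.45],[0.0106,0.0794,0,0,0,-0.27,0.45],[0.0106,0.0794,0,0,0,-0.27,0.45]]'
python3 - <<'E'
from h import *
st(); wing1()
E
```

```text
time: 20.2
eef_pos: [0.5576, -0.259, 0.1891]
tcp_rot: [0.989, 0.15, -0.001, -0.001]
contact_force: [0.0, 0.2, 0.3]
opening: 0.448
finger_force: 0.0
t 20.2 p [ 0.5576 -0.259   0.1891] psi -1.27 q6 0.67 F [0.  0.2 0.3] T [0.02 0.01 0.01] open 38.1 ff 0.0
bg 54.333333333333336
(np.int32(627), (np.float64(323.3), np.float64(203.5)), array([ 0.5571, -0.259 ]), 0.292, array([0.0378, 0.0101]))
```

```bash
python3 inch.py '[[0,0,0.05,0,0,0,0.45],[0,0,0.09,0,0,0,0.4],[0,0,0.099,0,0,0,0.3],[0,0,0.099,0,0,0,0.18],[0,0,0.099,0,0,0,0.18],[0,0,0.099,0,0,0,0.18],[0,0,0.099,0,0,0,0.18]]' >/dev/null; python3 s.py
python3 inch.py '[[0,0,0,0,0,-0.15,0.18],[0,0,0,0,0,-0.3,0.18],[0,0,0,0,0,-0.45,0.18],[0,0,0,0,0,-0.6,0.18],[0,0,0,0,0,-0.6,0.18]]' >/dev/null; python3 s.py
python3 inch.py '[[0,0,0,0,0,-0.15,0.18],[0,0,0,0,0,-0.3,0.18],[0,0,0,0,0,-0.3,0.18]]' >/dev/null; python3 s.py
```

```text
t 21.12 p [ 0.5585 -0.2606  0.0922] psi -1.27 q6 0.67 F [-0.  -0.5 -0.6] T [-0.01  0.05  0.04] open 15.2 ff 0.0
[95, 106, 241, 240, 240, 239, 240, 207, 99, 214, 198, 33, 14, 18, 16, 16, 19, 22, 39, 71, 92, 92, 90, 91, 89, 88, 89, 89, 86, 87, 85, 82, 85, 83, 85]
t 21.8 p [ 0.558  -0.2603  0.0912] psi -0.672 q6 0.07 F [-0.5  0.3 -0.4] T [ 0.01 -0.04 -0.03] open 15.6 ff 0.1
[228, 240, 237, 237, 238, 220, 116, 103, 106, 223, 115, 13, 21, 20, 20, 20, 19, 25, 45, 82, 100, 98, 99, 96, 96, 92, 92, 91, 88, 87, 86, 84, 84, 82, 81]
t 22.23 p [ 0.558  -0.2601  0.091 ] psi -0.373 q6 -0.23 F [-0.3  0.4  0.6] T [0.11 0.05 0.03] open 15.3 ff 0.4
[232, 241, 238, 239, 238, 225, 119, 94, 118, 217, 89, 13, 20, 16, 19, 15, 16, 23, 39, 69, 97, 94, 94, 91, 89, 86, 88, 85, 84, 82, 81, 80, 78, 76, 76]
```

```bash
python3 inch.py '[[0,0,0,0,0,-0.1,0.18],[0,0,0,0,0,-0.2,0.18],[0,0,0,0,0,-0.2,0.18]]' >/dev/null; python3 s.py
python3 inch.py '[[0,0,0,0,0,-0.1,0.18],[0,0,0,0,0,-0.2,0.18],[0,0,0,0,0,-0.2,0.18]]' >/dev/null; python3 s.py
```

```text
t 22.65 p [ 0.5579 -0.2602  0.0909] psi -0.174 q6 -0.43 F [-1.3  0.6  0.1] T [ 0.06  0.03 -0.03] open 15.6 ff 0.3
[233, 233, 234, 237, 223, 114, 102, 87, 123, 213, 77, 19, 18, 20, 18, 17, 17, 26, 33, 60, 87, 89, 86, 85, 84, 83, 79, 80, 78, 78, 75, 75, 72, 69, 68]
t 23.07 p [ 0.5579 -0.2602  0.0908] psi 0.027 q6 -0.63 F [ 0.7  1.  -0.3] T [ 0.02  0.02 -0.04] open 15.3 ff 0.3
[202, 200, 198, 200, 126, 145, 132, 66, 114, 160, 23, 15, 3, 8, 15, 11, 15, 15, 26, 45, 64, 66, 64, 63, 61, 59, 58, 59, 57, 55, 54, 51, 54, 51, 51]
```

```bash
python3 inch.py '[[0,0,0,0,0,-0.1,0.18],[0,0,0,0,0,-0.2,0.18],[0,0,0,0,0,-0.2,0.18]]' >/dev/null; python3 s.py
python3 inch.py '[[0,0,0,0,0,0.06,0.19],[0,0,0,0,0,0.06,0.2],[0,0,0,0,0,0.06,0.2]]' >/dev/null
python3 - <<'E'
from h import *
st(); c=prof(); a=c['pixels'][150:330,240:400]; d=cv2.imread('pics/w2.png')[150:330,240:400,::-1]
cv2.imwrite('pics/w8.png',cv2.resize(np.hstack([d,a]),None,fx=2.4,fy=2.4)[:,:,::-1])
E
```

```text
t 23.5 p [ 0.5579 -0.2603  0.0908] psi 0.227 q6 -0.83 F [ 0.5 -0.6  1.1] T [0.   0.03 0.02] open 15.2 ff 0.0
[205, 167, 118, 110, 5, 17, 16, 10, 22, 55, 89, 91, 91, 88, 87, 84, 83, 82, 79, 79, 77, 78, 73, 74, 71, 71, 70, 67, 66, 64, 63, 63, 59, 59, 55]
t 23.93 p [ 0.558  -0.2603  0.091 ] psi 0.17 q6 -0.77 F [-0.5  0.2  0.2] T [0. 0. 0.] open 17.2 ff 0.0
[201, 201, 125, 155, 171, 11, 13, 6, 8, 12, 12, 29, 58, 71, 72, 71, 70, 69, 66, 67, 66, 65, 65, 63, 64, 64, 61, 62, 59, 62, 57, 56, 57, 55, 52]
```

View pics/w8.png

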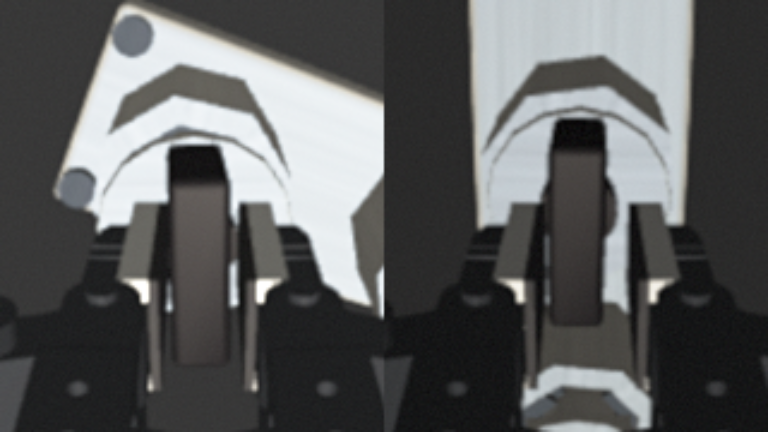

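The right half shows the plug lower in its collar, with the wing aligned between the pads, so plug2 has dropped. Turning clockwise.

```bash
python3 inch.py '[[0,0,0.01,0,0,0.1,0.18],[0,0,0.013,0,0,0.25,0.18],[0,0,0.013,0,0,0.4,0.18],[0,0,0.013,0,0,0.55,0.18],[0,0,0.013,0,0,0.7,0.18],[0,0,0.013,0,0,0.85,0.18],[0,0,0.014,0,0,1.0,0.18],[0,0,0.0145,0,0,1.15,0.18],[0,0,0.015,0,0,1.3,0.18],[0,0,0.015,0,0,1.3,0.18]]'>/dev/null; python3 s.py
python3 inch.py '[[0,0,0.001,0,0,0.1,0.18],[0,0,0.002,0,0,0.2,0.18],[0,0,0.002,0,0,0.3,0.18],[0,0,0.002,0,0,0.3,0.18]]' >/dev/null; python3 s.py
python3 inch.py '[[0,0,0,0,0,0.1,0.18],[0,0,0,0,0,0.2,0.18],[0,0,0,0,0,0.2,0.18]]' >/dev/null; python3 s.py
```

```text
t 25.23 p [ 0.5577 -0.2598  0.0758] psi -1.128 q6 0.53 F [-0.5  1.1 -0.4] T [0.16 0.14 0.01] open 15.3 ff 0.7
[98, 97, 96, 97, 102, 241, 212, 155, 172, 38, 19, 18, 18, 22, 19, 23, 46, 82, 100, 98, 99, 96, 96, 95, 93, 93, 93, 91, 92, 88, 86, 89, 88, 86, 84]
t 25.77 p [ 0.5573 -0.2591  0.0749] psi -1.427 q6 0.83 F [-4.1  4.8  6.6] T [0.8  0.66 0.24] open 15.3 ff 8.1
[96, 97, 94, 94, 94, 178, 200, 151, 170, 40, 20, 18, 18, 18, 12, 28, 58, 97, 105, 104, 101, 102, 101, 99, 98, 96, 96, 93, 93, 93, 91, 90, 89, 87, 86]
t 26.2 p [ 0.557  -0.2585  0.0749] psi -1.623 q6 1.02 F [-6.2  6.3  7.9] T [1.07 0.78 0.76] open 15.3 ff 25.6
[95, 95, 93, 92, 180, 242, 190, 163, 160, 18, 20, 18, 20, 19, 24, 28, 60, 94, 103, 104, 101, 99, 99, 97, 95, 93, 90, 91, 91, 87, 87, 86, 84, 84, 81]
```

```bash
python3 inch.py '[[0,0,0,0,0,-0.12,0.2],[0,0,0,0,0,-0.12,0.4],[0,0,-0.045,0,0,-0.12,0.4],[0,0,-0.045,0,0,-0.12,0.0],[0,0,-0.045,0,0,-0.12,0.0],[0,0,-0.045,0,0,-0.12,0.0],[0,0,-0.03,0,0,-0.12,0.0],[0,0,-0.0175,0,0,-0.12,0.0],[0,0,-0.0165,0,0,-0.12,0.0],[0,0,-0.0165,0,0,-0.12,0.0]]'
```

```text
time: 27.5
eef_pos: [0.5575, -0.2599, 0.0893]
tcp_rot: [1.0, 0.03, -0.001, -0.0]
contact_force: [0.5, 0.6, -0.0]
opening: 0.005
finger_force: 0.0
```

Plug2 is home (no contact at 0.0893). Now plug3.

```bash
python3 inch.py '[[0,0,-0.05,0,0,0,0.2],[0,0,-0.1,0,0,0,0.45],[0,0,-0.1,0,0,0,0.45],[0,0,-0.1,0,0,0,0.45]]' >/dev/null;python3 - <<'E'
from h import *
go(.5709,-.3388,.19,.25-1.571)
E
```

```text
delta [ 0.0086  0.0796 -0.0005] rz -0.189 q6end 0.62 rows 3
```

```bash
python3 inch.py '[[0.004,0.04,0,0,0,-0.1,0.45],[0.0086,0.0796,0,0,0,-0.19,0.45],[0.0086,0.0796,0,0,0,-0.19,0.45],[0.0086,0.0796,0,0,0,-0.19,0.45],[0.0086,0.0796,0,0,0,-0.19,0.45]]'
python3 - <<'E'
from h import *
st(); wing1()
E
```

```text
time: 28.62
eef_pos: [0.571, -0.3378, 0.1894]
tcp_rot: [0.992, 0.125, -0.001, -0.001]
contact_force: [0.7, -0.3, 0.4]
opening: 0.453
finger_force: 0.0
t 28.62 p [ 0.571  -0.3378  0.1894] psi -1.319 q6 0.63 F [ 0.7 -0.3  0.4] T [ 0.04 -0.02 -0.  ] open 38.5 ff 0.0
bg 50.333333333333336
(np.int32(632), (np.float64(323.4), np.float64(204.0)), array([ 0.57 , -0.338]), 0.202, array([0.0378, 0.0103]))
```

```bash
python3 inch.py '[[0,0,0.05,0,0,0.05,0.45],[0,0,0.09,0,0,0.05,0.4],[0,0,0.099,0,0,0.05,0.3],[0,0,0.099,0,0,0.05,0.18],[0,0,0.099,0,0,0.05,0.18],[0,0,0.099,0,0,0.05,0.18],[0,0,0.099,0,0,0.05,0.18]]' >/dev/null; python3 s.py
python3 inch.py '[[0,0,0,0,0,-0.15,0.18],[0,0,0,0,0,-0.3,0.18],[0,0,0,0,0,-0.45,0.18],[0,0,0,0,0,-0.6,0.18],[0,0,0,0,0,-0.6,0.18]]' >/dev/null; python3 s.py
python3 inch.py '[[0,0,0,0,0,-0.15,0.18],[0,0,0,0,0,-0.3,0.18],[0,0,0,0,0,-0.3,0.18]]' >/dev/null; python3 s.py
```

```text
t 29.55 p [ 0.5719 -0.3395  0.0927] psi -1.37 q6 0.68 F [0.1 0.5 0.4] T [0.04 0.02 0.01] open 15.7 ff 0.0
[96, 99, 197, 241, 239, 239, 239, 232, 102, 173, 238, 65, 11, 19, 18, 18, 17, 21, 31, 60, 86, 94, 89, 90, 88, 87, 87, 86, 87, 86, 86, 86, 85, 84, 82]
t 30.23 p [ 0.5715 -0.3392  0.0917] psi -0.772 q6 0.08 F [0.4 0.7 0.8] T [ 0.03 -0.02  0.02] open 15.5 ff 0.1
[112, 230, 239, 238, 237, 240, 200, 107, 91, 192, 191, 31, 18, 20, 14, 20, 20, 21, 35, 70, 98, 100, 95, 96, 94, 93, 91, 91, 89, 87, 86, 85, 84, 82, 83]
t 30.65 p [ 0.5714 -0.3391  0.0915] psi -0.473 q6 -0.21 F [ 0.2  1.2 -0.2] T [ 0.09  0.02 -0.  ] open 15.1 ff 0.2
[227, 241, 240, 240, 242, 239, 122, 95, 116, 212, 84, 14, 22, 19, 23, 16, 17, 26, 43, 79, 99, 96, 96, 93, 93, 89, 89, 86, 86, 83, 81, 82, 79, 79, 75]
```

```bash
python3 inch.py '[[0,0,0,0,0,-0.1,0.18],[0,0,0,0,0,-0.2,0.18],[0,0,0,0,0,-0.2,0.18]]' >/dev/null; python3 s.py
python3 inch.py '[[0,0,0,0,0,-0.1,0.18],[0,0,0,0,0,-0.2,0.18],[0,0,0,0,0,-0.2,0.18]]' >/dev/null; python3 s.py
python3 inch.py '[[0,0,0,0,0,-0.1,0.18],[0,0,0,0,0,-0.15,0.18],[0,0,0,0,0,-0.15,0.18]]' >/dev/null; python3 s.py
```

```text
t 31.07 p [ 0.5713 -0.3391  0.0914] psi -0.274 q6 -0.41 F [-0.2  0.6 -0.4] T [ 0.08 -0.05  0.04] open 15.9 ff 0.3
[235, 236, 237, 236, 186, 147, 200, 94, 162, 200, 30, 19, 19, 19, 17, 18, 17, 27, 49, 86, 93, 91, 91, 89, 88, 86, 84, 81, 80, 80, 78, 75, 78, 73, 71]
t 31.5 p [ 0.5713 -0.3392  0.0913] psi -0.073 q6 -0.61 F [ 0.5  0.2 -0.7] T [ 0.   -0.03 -0.04] open 15.1 ff 0.1
[236, 234, 235, 236, 213, 163, 139, 96, 220, 97, 15, 17, 19, 16, 20, 16, 22, 35, 63, 88, 89, 89, 84, 82, 82, 79, 80, 77, 77, 75, 74, 73, 70, 70, 68]
t 31.93 p [ 0.5713 -0.3392  0.0914] psi 0.077 q6 -0.77 F [ 0.4 -0.3 -0.1] T [-0.01 -0.02 -0.03] open 15.2 ff 0.0
[238, 238, 198, 165, 202, 14, 17, 20, 21, 19, 25, 45, 86, 101, 99, 96, 95, 93, 92, 92, 87, 86, 85, 86, 82, 81, 79, 77, 76, 74, 74, 71, 69, 68, 68]
```

Plug3 has dropped (edge now at ~213). Turning clockwise.

```bash
python3 inch.py '[[0,0,0.01,0,0,0.1,0.18],[0,0,0.013,0,0,0.25,0.18],[0,0,0.013,0,0,0.4,0.18],[0,0,0.013,0,0,0.55,0.18],[0,0,0.013,0,0,0.7,0.18],[0,0,0.013,0,0,0.85,0.18],[0,0,0.014,0,0,1.0,0.18],[0,0,0.0145,0,0,1.15,0.18],[0,0,0.015,0,0,1.3,0.18],[0,0,0.015,0,0,1.3,0.18]]'>/dev/null; python3 s.py
python3 inch.py '[[0,0,0.001,0,0,0.1,0.18],[0,0,0.002,0,0,0.2,0.18],[0,0,0.002,0,0,0.3,0.18],[0,0,0.002,0,0,0.3,0.18]]' >/dev/null; python3 s.py
```

```text
t 33.23 p [ 0.5713 -0.3391  0.0763] psi -1.22 q6 0.53 F [-0.1  0.4 -0.1] T [ 0.01  0.02 -0.01] open 15.4 ff 0.0
[95, 94, 94, 92, 109, 231, 239, 119, 220, 121, 14, 19, 16, 17, 21, 20, 28, 56, 88, 95, 95, 94, 92, 93, 93, 91, 89, 88, 88, 86, 88, 86, 84, 84, 83]
t 33.77 p [ 0.5712 -0.3381  0.075 ] psi -1.517 q6 0.83 F [-3.   3.8  4.8] T [0.83 0.32 0.03] open 15.1 ff 2.8
[95, 93, 94, 94, 94, 90, 172, 156, 165, 121, 13, 19, 20, 18, 23, 22, 35, 76, 105, 103, 100, 100, 98, 97, 97, 96, 95, 92, 91, 89, 89, 89, 90, 86, 86]
```

```bash
python3 inch.py '[[0,0,0,0,0,0.1,0.18],[0,0,0,0,0,0.2,0.18],[0,0,0,0,0,0.2,0.18]]' >/dev/null; python3 s.py
```

```text
t 34.2 p [ 0.5711 -0.3384  0.0748] psi -1.716 q6 1.03 F [-2.6  4.1  5.3] T [0.85 0.45 0.39] open 15.4 ff 13.5
[73, 73, 76, 75, 71, 75, 169, 154, 130, 95, 7, 11, 12, 15, 14, 15, 29, 59, 83, 80, 78, 79, 79, 76, 75, 74, 73, 73, 75, 71, 69, 69, 68, 66, 65]
```

```bash
python3 inch.py '[[0,0,0,0,0,0.06,0.18],[0,0,0,0,0,0.06,0.18],[0,0,0,0,0,-0.12,0.4],[0,0,-0.045,0,0,-0.12,0.4],[0,0,-0.045,0,0,-0.12,0.0],[0,0,-0.045,0,0,-0.12,0.0],[0,0,-0.045,0,0,-0.12,0.0],[0,0,-0.03,0,0,-0.12,0.0],[0,0,-0.0165,0,0,-0.12,0.0],[0,0,-0.0165,0,0,-0.12,0.0]]';python3 inch.py '[[0,0,0,0,0,0,0]]'; python3 inch.py '[[0,0,-0.05,0,0,0,0.2],[0,0,-0.1,0,0,-0.0,0.6],[0,0,-0.1,0,0,-0.0,0.6]]'
python3 - <<'E'
from h import *
st(); s=cam('scene'); a=cv2.resize(s['pixels'][125:225,180:330],None,fx=4,fy=4,interpolation=cv2.INTER_CUBIC)
c=cam('top'); im=c['pixels']; b=cv2.resize(im[130:270,180:460],None,fx=2.14,fy=2.14,interpolation=cv2.INTER_CUBIC)
cv2.imwrite('pics/v9.png',np.vstack([a[60:320],b])[:,:,::-1])
g=im.astype(int).mean(2)
m=((g>200)).astype(np.uint8); m[:,:180]=0;m[:220]=0;m[270:]=0;m[:,330:]=0
for o in comp(c,cv2.morphologyEx(m,cv2.MORPH_CLOSE,np.ones((5,5))),.062,False,150): print('jar',o)
E
```

```text
time: 35.5
eef_pos: [0.571, -0.3388, 0.0894]
tcp_rot: [1.0, -0.015, -0.001, -0.001]
contact_force: [0.0, -0.7, 0.8]
opening: -0.001
finger_force: 0.0
time: 35.62
eef_pos: [0.5709, -0.3387, 0.0895]
tcp_rot: [1.0, -0.015, -0.001, -0.001]
contact_force: [-0.2, -0.2, -0.1]
opening: 0.004
finger_force: 0.0
time: 36.0
eef_pos: [0.5738, -0.341, 0.1969]
tcp_rot: [1.0, -0.015, 0.004, 0.003]
contact_force: [-0.0, -0.4, 1.0]
opening: 0.595
finger_force: 0.0
t 36.0 p [ 0.5738 -0.341   0.1969] psi -1.6 q6 0.91 F [-0.  -0.4  1. ] T [-0.01 -0.03 -0.01] open 50.6 ff 0.0Traceback (most recent call last):
  File "<stdin>", line 4, in <module>
    return _nx.concatenate(arrs, 0, dtype=dtype, casting=casting)
           ~~~~~~~~~~~~~~~^^^^^^^^^^^^^^^^^^^^^^^^^^^^^^^^^^^^^^^
ValueError: all the input array dimensions except for the concatenation axis must match exactly, but along dimension 1, the array at index 0 has size 600 and the array at index 1 has size 599
```

Run:
```python
from h import *
go(.46,.13,.24,-1.1)
```

```text
delta [-0.1249 -0.4656 -0.0493] rz -0.5 q6end 1.22 rows 9
```

```bash
python3 inch.py '[[-0.02,-0.05,-0.05,0,0,-0.1,0.8],[-0.125,-0.466,-0.055,0,0,-0.5,0.8],[-0.125,-0.466,-0.055,0,0,-0.5,0.8],[-0.125,-0.466,-0.055,0,0,-0.5,0.8],[-0.125,-0.466,-0.055,0,0,-0.5,0.8],[-0.125,-0.466,-0.055,0,0,-0.5,0.8],[-0.125,-0.466,-0.055,0,0,-0.5,0.8],[-0.125,-0.466,-0.055,0,0,-0.5,0.8],[-0.125,-0.466,-0.055,0,0,-0.5,0.8],[-0.125,-0.466,-0.055,0,0,-0.5,0.8]]'
cat >> h.py <<'E'
def jars(c=None,roi=(0,400,0,640),thr=150):
    c=c or cam('wrist'); g=cv2.GaussianBlur(c['pixels'],(3,3),0).astype(int); mn=g.min(2); sat=g.max(2)-mn
    m=np.zeros(mn.shape,np.uint8); a,b,e,f=roi; m[a:b,e:f]=((mn>235))[a:b,e:f]
    cl=cv2.morphologyEx(m,cv2.MORPH_CLOSE,cv2.getStructuringElement(cv2.MORPH_ELLIPSE,(11,11)))
    n,l,s,_=cv2.connectedComponentsWithStats(cl)
    for i in range(1,n):
        if s[i,4]<400: continue
        cs,_=cv2.findContours((l==i).astype(np.uint8),cv2.RETR_EXTERNAL,cv2.CHAIN_APPROX_NONE); k=cv2.convexHull(max(cs,key=cv2.contourArea))
        P=np.array([onz(c,u,v,.062,True)[:2] for u,v in k[:,0]],np.float32); (x,y),r=cv2.minEnclosingCircle(P)
        h=np.zeros(m.shape,np.uint8); cv2.fillConvexPoly(h,k,1); h=cv2.erode(h,np.ones((5,5)))
        rib=(h>0)&(mn<thr); ys,xs=np.nonzero(rib)
        if len(xs)<8: print('blob',s[i],x,y,r); continue
        Q=np.array([onz(c,u,v,.065,True)[:2] for u,v in zip(xs,ys)]); q=Q.mean(0); w,V=np.linalg.eigh(np.cov(Q.T)); d=V[:,1]
        d=d*np.sign(d@(q-[x,y])); print('jar px',s[i,:2]+s[i,2:4]//2,'c',np.round([x,y],4),'r',round(r,4),'ribdist',np.linalg.norm(q-[x,y]).round(4),'yaw pca',np.arctan2(d[1],d[0]).round(3),'yaw cent',np.arctan2(*(q-[x,y])[::-1]).round(3))
    return c
E
python3 - <<'E'
from h import *
st(); jars(cam('wrist','w10.png'))
s=cam('scene'); a=cv2.resize(s['pixels'][125:225,180:330],None,fx=4,fy=4,interpolation=cv2.INTER_CUBIC); w=cam('wrist')['pixels']
cv2.imwrite('pics/v10.png',np.vstack([a[60:260],cv2.resize(w,(600,375))])[:,:,::-1])
E
```

```text
time: 37.35
eef_pos: [0.4592, 0.1302, 0.2441]
tcp_rot: [0.972, 0.234, -0.002, -0.0]
contact_force: [-0.1, 0.2, 0.9]
opening: 0.799
finger_force: 0.0
t 37.35 p [0.4592 0.1302 0.2441] psi -1.099 q6 1.16 F [-0.1  0.2  0.9] T [ 0.06  0.07 -0.02] open 67.9 ff 0.0
jar px [318 188] c [0.4443 0.1298] r 0.0281 ribdist 0.0135 yaw pca -2.569 yaw cent -2.579
jar px [213 188] c [0.3897 0.2366] r 0.0281 ribdist 0.0144 yaw pca -0.841 yaw cent -0.84
jar px [395 238] c [0.4309 0.0229] r 0.0279 ribdist 0.0107 yaw pca -0.504 yaw cent -1.842
jar px [597 341] c [ 0.4295 -0.5326] r 0.072 ribdist 0.014 yaw pca -0.151 yaw cent -0.646
```

View pics/v10.png

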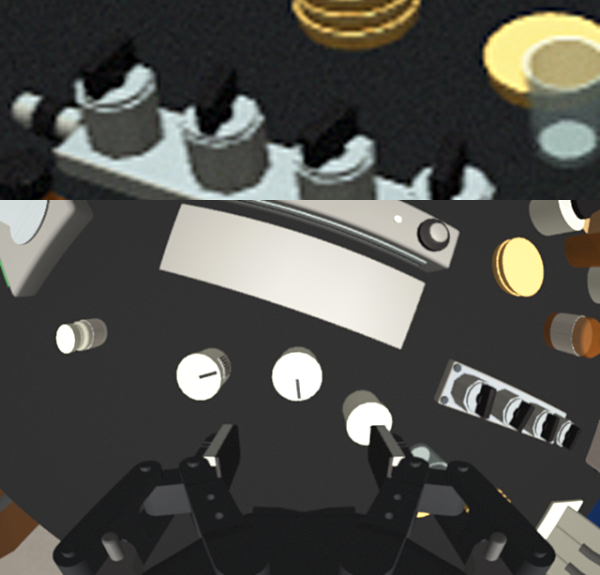

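All four plugs show flanges down on their collars. Jar A has been knocked from (0.421,0.244) to (0.390,0.237), which is still in reach. I'll take jar B first; it's at about (297,376) in the view, with its rib pointing down.

Run:
```python
from h import *
go(.4443,.1298,.008,-1.1)
c=cam('wrist'); im=c['pixels']; g=im.astype(int).mean(2)
m=np.zeros(g.shape,np.uint8); m[0:170,150:470]=(g>140)[0:170,150:470]
n,l,s,_=cv2.connectedComponentsWithStats(m)
for i in range(1,n):
    if s[i,4]<3000: continue
    cs,_=cv2.findContours((l==i).astype(np.uint8),0,1); k=max(cs,key=cv2.contourArea)
    for z in (0,.065):
        P=np.array([onz(c,u,v,z,True)[:2] for u,v in k[:,0]],np.float32); b=cv2.minAreaRect(P); print(s[i],z,np.round(b[0],4),np.round(b[1],4),round(np.radians(b[2]),3))
```

```text
delta [-0.0134 -0.0078  0.2371] rz -0.002 q6end 1.17 rows 5
[ 297    0  173   69 4109] 0 [0.6837 0.1418] [0.0628 0.2391] 0.133
[ 297    0  173   69 4109] 0.065 [0.6565 0.1448] [0.0523 0.199 ] 0.133
[  170     5   283   154 21248] 0 [0.5568 0.1993] [0.1015 0.3614] 0.133
[  170     5   283   154 21248] 0.065 [0.5508 0.1926] [0.0845 0.3007] 0.133
```

```bash
python3 inch.py '[[-0.0134,-0.0078,0.06,0,0,0,1.0],[-0.0134,-0.0078,0.12,0,0,0,1.0],[-0.0134,-0.0078,0.15,0,0,0,1.0],[-0.0134,-0.0078,0.2,0,0,0,1.0],[-0.0134,-0.0078,0.235,0,0,0,1.0],[-0.0134,-0.0078,0.237,0,0,0,1.0],[-0.0134,-0.0078,0.237,0,0,0,0.4],[-0.0134,-0.0078,0.237,0,0,0,0.4],[-0.0134,-0.0078,0.237,0,0,0,0.4],[-0.0134,-0.0078,0.237,0,0,0,0.4]]' 40
python3 - <<'E'
from h import *
st(); go(.5568,.1993,.06,-1.1+2.71)
E
```

```text
time: 38.8
eef_pos: [0.4464, 0.1311, 0.011]
tcp_rot: [0.972, 0.233, 0.002, 0.001]
contact_force: [-1.0, -1.7, 6.5]
opening: 0.658
finger_force: 41.9
t 38.8 p [0.4464 0.1311 0.011 ] psi -1.1 q6 1.17 F [-1.  -1.7  6.5] T [-0.32  0.21 -0.07] open 56.0 ff 41.9
delta [ 0.1295 -0.0106 -0.0486] rz 0.432 q6end 1.66 rows 4
```

```bash
python3 inch.py '[[0,0,-0.04,0,0,0,0.4],[0,0,-0.07,0,0,-0.1,0.4],[0.04,-0.003,-0.07,0,0,-0.28,0.4],[0.08,-0.006,-0.07,0,0,-0.46,0.4],[0.1295,-0.01,-0.07,0,0,-0.64,0.4],[0.1295,-0.01,-0.07,0,0,-0.82,0.4],[0.1295,-0.01,-0.07,0,0,-1.0,0.4],[0.1295,-0.01,-0.07,0,0,-1.18,0.4],[0.1295,-0.01,-0.07,0,0,-1.36,0.4],[0.1295,-0.01,-0.07,0,0,-1.36,0.4]]' ; python3 inch.py '[[0,0,0,0,0,-0.18,0.4],[0,0,0,0,0,-0.36,0.4],[0,0,0,0,0,-0.54,0.4],[0,0,0,0,0,-0.72,0.4],[0,0,0,0,0,-0.9,0.4],[0,0,0,0,0,-1.08,0.4],[0,0,0,0,0,-1.26,0.4],[0,0,0,0,0,-1.35,0.4],[0,0,0,0,0,-1.35,0.4]]'
python3 - <<'E'
from h import *
st(); go(.5568,.1993,.011,1.61); cam('scene','s11.png'); jars(cam('wrist'))
E
```

```text
time: 40.05
eef_pos: [0.5552, 0.199, 0.079]
tcp_rot: [0.61, 0.792, 0.0, -0.0]
contact_force: [0.4, 0.1, -2.3]
opening: 0.66
finger_force: 43.4
time: 41.18
eef_pos: [0.5553, 0.1989, 0.079]
tcp_rot: [-0.018, 1.0, 0.0, 0.0]
contact_force: [0.5, -0.7, -1.8]
opening: 0.659
finger_force: 43.4
t 41.17 p [0.5553 0.1989 0.079 ] psi 1.607 q6 -1.43 F [ 0.5 -0.7 -1.8] T [ 0.   -0.04  0.06] open 56.1 ff 43.4
delta [-0.0015  0.0003  0.068 ] rz -0.003 q6end -1.44 rows 3
```

```bash
python3 inch.py '[[-0.0015,0,0.03,0,0,0,0.4],[-0.0015,0,0.055,0,0,0,0.4],[-0.0015,0,0.064,0,0,0,0.4],[-0.0015,0,0.067,0,0,0,0.4],[-0.0015,0,0.0675,0,0,0,0.4],[-0.0015,0,0.0675,0,0,0,0.4]]' ; python3 inch.py '[[0,0,0,0,0,0,0.75],[0,0,0,0,0,0,0.9],[0,0,0,0,0,0,0.9],[0,0,-0.04,0,0,0,0.9],[0,0,-0.1,0,0,0,0.9],[0,0,-0.16,0,0,0,0.9],[0,0,-0.2,0,0,0,0.9],[0,0,-0.2,0,0,0,0.9],[0,0,-0.2,0,0,0,0.9]]'
python3 - <<'E'
from h import *
st(); jars(cam('wrist','w12.png'))
E
```

```text
time: 42.02
eef_pos: [0.5577, 0.1991, 0.0125]
tcp_rot: [-0.019, 1.0, 0.0, 0.001]
contact_force: [-0.1, -0.5, -2.1]
opening: 0.666
finger_force: 43.4
time: 43.15
eef_pos: [0.5563, 0.1988, 0.2105]
tcp_rot: [-0.02, 1.0, -0.0, -0.001]
contact_force: [-0.5, -1.2, -0.7]
opening: 0.9
finger_force: 0.0
t 43.15 p [0.5563 0.1988 0.2105] psi 1.61 q6 -1.44 F [-0.5 -1.2 -0.7] T [ 0.03  0.   -0.05] open 76.5 ff 0.0
jar px [372  21] c [0.3894 0.2367] r 0.0283 ribdist 0.0143 yaw pca -0.86 yaw cent -0.815
blob [545   0  24  36 562] 0.34251073002815247 0.4586210250854492 0.022073322907090187
jar px [158  61] c [0.4307 0.0229] r 0.0278 ribdist 0.0114 yaw pca -2.02 yaw cent -2.027
jar px [324 187] c [0.56   0.1987] r 0.0287 ribdist 0.0126 yaw pca 0.125 yaw cent 0.138
```

Run:
```python
from h import *
go(.3895,.2367,.12,.8)
```

```text
delta [0.1644 0.0445 0.09  ] rz 0.81 q6end -0.43 rows 6
```

```bash
python3 inch.py '[[0.05,0.012,0,0,0,0.18,1],[0.1,0.028,0.03,0,0,0.36,1],[0.1644,0.0445,0.06,0,0,0.54,1],[0.1644,0.0445,0.09,0,0,0.72,1],[0.1644,0.0445,0.09,0,0,0.81,1],[0.1644,0.0445,0.09,0,0,0.81,1],[0.1644,0.0445,0.09,0,0,0.81,1],[0.1644,0.0445,0.09,0,0,0.81,1]]'
python3 - <<'E'
from h import *
st(); go(.3895,.2367,.01,.8)
E
```

```text
time: 44.2
eef_pos: [0.3913, 0.2369, 0.1216]
tcp_rot: [0.376, 0.927, 0.0, 0.0]
contact_force: [-0.2, 0.5, 0.3]
opening: 0.995
finger_force: 0.0
t 44.2 p [0.3913 0.2369 0.1216] psi 0.8 q6 -0.48 F [-0.2  0.5  0.3] T [ 0.02  0.01 -0.04] open 84.6 ff 0.0
delta [ 0.0011 -0.0014  0.1116] rz 0.0 q6end -0.48 rows 3
```

```bash
python3 inch.py '[[0,-0.001,0.05,0,0,0,1.0],[0,-0.001,0.09,0,0,0,1.0],[0,-0.001,0.11,0,0,0,1.0],[0,-0.001,0.11,0,0,0,1.0],[0,-0.001,0.11,0,0,0,0.4],[0,-0.001,0.11,0,0,0,0.4],[0,-0.001,0.11,0,0,0,0.4],[0,-0.001,0.11,0,0,0,0.4]]' 40
python3 - <<'E'
from h import *
st(); go(.5413,.3133,.08,.8+.975)
E
```

```text
time: 45.2
eef_pos: [0.3915, 0.2366, 0.0131]
tcp_rot: [0.376, 0.927, 0.001, 0.001]
contact_force: [-0.9, -0.9, 6.5]
opening: 0.666
finger_force: 41.9
t 45.2 p [0.3915 0.2366 0.0131] psi 0.8 q6 -0.48 F [-0.9 -0.9  6.5] T [-0.1   0.16 -0.  ] open 56.6 ff 41.9
delta [-0.0542  0.1595 -0.0664] rz -0.975 q6end -1.47 rows 7
```

```bash
python3 inch.py '[[0,0,-0.04,0,0,0,0.4],[0,0,-0.07,0,0,-0.17,0.4],[-0.02,0.055,-0.07,0,0,-0.34,0.4],[-0.038,0.11,-0.07,0,0,-0.51,0.4],[-0.054,0.159,-0.07,0,0,-0.68,0.4],[-0.054,0.159,-0.07,0,0,-0.85,0.4],[-0.054,0.159,-0.07,0,0,-0.975,0.4],[-0.054,0.159,-0.07,0,0,-0.975,0.4],[-0.054,0.159,-0.07,0,0,-0.975,0.4]]'
python3 - <<'E'
from h import *
st(); go(.5413,.3133,.014,1.775)
E
```

```text
time: 46.32
eef_pos: [0.5394, 0.3126, 0.0814]
tcp_rot: [-0.101, 0.995, 0.0, -0.0]
contact_force: [-0.4, -0.5, -1.1]
opening: 0.659
finger_force: 43.3
t 46.33 p [0.5394 0.3126 0.0814] psi 1.773 q6 -1.41 F [-0.4 -0.5 -1.1] T [0.   0.   0.04] open 56.1 ff 43.3
delta [-0.002   0.0003  0.0674] rz -0.002 q6end -1.41 rows 3
```

```bash
python3 inch.py '[[0,0,0.03,0,0,0,0.4],[0,0,0.055,0,0,0,0.4],[0,0,0.064,0,0,0,0.4],[0,0,0.067,0,0,0,0.4],[0,0,0.0675,0,0,0,0.4],[0,0,0.0675,0,0,0,0.4]]' ; python3 inch.py '[[0,0,0,0,0,0,0.75],[0,0,0,0,0,0,0.9],[0,0,0,0,0,0,0.9],[0,0,-0.04,0,0,0,0.9],[0,0,-0.1,0,0,0,0.9],[0,0,-0.16,0,0,0,0.9],[0,0,-0.2,0,0,0,0.9],[0,0,-0.2,0,0,0,0.9],[0,0,-0.2,0,0,0,0.9]]'
python3 - <<'E'
from h import *
st(); jars(cam('wrist')); go(.4308,.0229,.12,-.95);go(.4308,.0229,.12,.6)
E
```

```text
time: 47.08
eef_pos: [0.5405, 0.313, 0.0151]
tcp_rot: [-0.102, 0.995, 0.0, 0.001]
contact_force: [-0.5, -0.3, -0.6]
opening: 0.664
finger_force: 43.3
time: 48.2
eef_pos: [0.5391, 0.3124, 0.2127]
tcp_rot: [-0.102, 0.995, -0.0, -0.001]
contact_force: [-0.1, -0.0, -0.5]
opening: 0.896
finger_force: 0.0
t 48.2 p [0.5391 0.3124 0.2127] psi 1.775 q6 -1.41 F [-0.1 -0.  -0.5] T [ 0.    0.02 -0.01] open 76.2 ff 0.0
blob [479  19  32  36 885] 0.3458476960659027 0.4531477689743042 0.02025359496474266
jar px [97 47] c [0.4308 0.0233] r 0.0278 ribdist 0.0103 yaw pca -2.014 yaw cent -2.05
blob [272 130  64  17 503] 0.49458763003349304 0.2828642427921295 0.030086548998951912
jar px [211 181] c [0.56   0.1987] r 0.0288 ribdist 0.0129 yaw pca 0.113 yaw cent 0.188
jar px [324 183] c [0.5386 0.3121] r 0.029 ribdist 0.0133 yaw pca 0.104 yaw cent 0.117
delta [ 0.1639 -0.2614  0.0924] rz -0.417 q6end -2.3 rows 7
delta [ 0.1639 -0.2614  0.0924] rz 1.175 q6end -0.71 rows 8
```

```bash
python3 inch.py '[[0.164,-0.2614,0.02,0,0,0.18,1],[0.164,-0.2614,0.02,0,0,0.37,1],[0.164,-0.2614,0.02,0,0,0.55,1],[0.164,-0.2614,0.02,0,0,0.73,1],[0.164,-0.2614,0.02,0,0,0.91,1],[0.164,-0.2614,0.02,0,0,1.09,1],[0.164,-0.2614,0.02,0,0,1.27,1],[0.164,-0.2614,0.02,0,0,1.45,1],[0.164,-0.2614,0.02,0,0,1.63,1],[0.164,-0.2614,0.02,0,0,1.81,1]]' >/dev/null; python3 inch.py '[[0,0,0,0,0,0.11,1],[0,0,0,0,0,0.11,1],[0,0,0,0,0,0.11,1]]'
python3 - <<'E'
from h import *
st(); jars(cam('wrist')); go(.4308,.0229,.012,-.15)
E
```

```text
time: 49.88
eef_pos: [0.4315, 0.0235, 0.1928]
tcp_rot: [0.756, 0.655, -0.001, -0.001]
contact_force: [-0.1, -1.1, 0.8]
opening: 0.999
finger_force: 0.0
t 49.88 p [0.4315 0.0235 0.1928] psi -0.143 q6 -0.04 F [-0.1 -1.1  0.8] T [ 0.02  0.   -0.02] open 84.9 ff 0.0
blob [411   0  50  17 632] 0.5594330430030823 0.18752306699752808 0.0251654963940382
jar px [324 188] c [0.4305 0.0228] r 0.0282 ribdist 0.0135 yaw pca -2.022 yaw cent -2.025
jar px [632 245] c [ 0.904  -0.1335] r 0.0388 ribdist 0.0126 yaw pca -1.178 yaw cent -1.103
jar px [405 287] c [ 0.5072 -0.0998] r 0.0512 ribdist 0.0256 yaw pca 1.666 yaw cent 1.705
delta [-0.0007 -0.0005  0.1811] rz 0.006 q6end -0.03 rows 4
```

```bash
python3 inch.py '[[0,0,0.06,0,0,0,1.0],[0,0,0.12,0,0,0,1.0],[0,0,0.165,0,0,0,1.0],[0,0,0.181,0,0,0,1.0],[0,0,0.181,0,0,0,1.0],[0,0,0.181,0,0,0,0.4],[0,0,0.181,0,0,0,0.4],[0,0,0.181,0,0,0,0.4],[0,0,0.181,0,0,0,0.4]]' 40
python3 - <<'E'
from h import *
st(); go(.5715,.0853,.08,-.143+2.157)
E
```

```text
time: 51.05
eef_pos: [0.4332, 0.0233, 0.0145]
tcp_rot: [0.756, 0.654, 0.001, 0.001]
contact_force: [-1.5, -0.1, 5.3]
opening: 0.66
finger_force: 41.9
t 51.05 p [0.4332 0.0233 0.0145] psi -0.145 q6 -0.04 F [-1.5 -0.1  5.3] T [0.03 0.37 0.01] open 56.1 ff 41.9
delta [ 0.0813  0.128  -0.0653] rz 0.983 q6end 1.04 rows 7
```

```bash
python3 inch.py '[[0,0,-0.04,0,0,0,0.4],[0,0,-0.068,0,0,-0.15,0.4],[0.027,0.042,-0.068,0,0,-0.33,0.4],[0.054,0.085,-0.068,0,0,-0.51,0.4],[0.081,0.128,-0.068,0,0,-0.69,0.4],[0.081,0.128,-0.068,0,0,-0.87,0.4],[0.081,0.128,-0.068,0,0,-1.05,0.4],[0.081,0.128,-0.068,0,0,-1.23,0.4],[0.081,0.128,-0.068,0,0,-1.4,0.4],[0.081,0.128,-0.068,0,0,-1.4,0.4]]' >/dev/null;  python3 inch.py '[[0,0,0,0,0,-0.18,0.4],[0,0,0,0,0,-0.36,0.4],[0,0,0,0,0,-0.54,0.4],[0,0,0,0,0,-0.7,0.4],[0,0,0,0,0,-0.757,0.4],[0,0,0,0,0,-0.757,0.4]]'
python3 - <<'E'
from h import *
st(); go(.5715,.0853,.0155,2.012)
E
```

```text
time: 53.05
eef_pos: [0.5704, 0.0851, 0.081]
tcp_rot: [-0.217, 0.976, -0.0, 0.0]
contact_force: [-0.3, 0.4, -1.3]
opening: 0.664
finger_force: 43.5
t 53.05 p [0.5704 0.0851 0.081 ] psi 2.009 q6 -2.04 F [-0.3  0.4 -1.3] T [ 0.   -0.03 -0.03] open 56.5 ff 43.5
delta [-0.0011 -0.0003  0.0655] rz -0.003 q6end -2.04 rows 3
```

```bash
python3 inch.py '[[0,0,0.03,0,0,0,0.4],[0,0,0.055,0,0,0,0.4],[0,0,0.063,0,0,0,0.4],[0,0,0.0655,0,0,0,0.4],[0,0,0.066,0,0,0,0.4],[0,0,0.066,0,0,0,0.4]]' ; python3 inch.py '[[0,0,0,0,0,0,0.75],[0,0,0,0,0,0,0.9],[0,0,0,0,0,0,0.9],[0,0,-0.04,0,0,0,0.9],[0,0,-0.1,0,0,0,0.9],[0,0,-0.16,0,0,0,0.9],[0,0,-0.2,0,0,0,0.9],[0,0,-0.2,0,0,0,0.9],[0,0,-0.2,0,0,0,0.9]]'
python3 - <<'E'
from h import *
st(); c=jars(cam('wrist','w14.png'))
im=c['pixels']; g=im.astype(int).mean(2)
E
```

```text
time: 53.8
eef_pos: [0.5713, 0.0851, 0.016]
tcp_rot: [-0.219, 0.976, -0.0, 0.001]
contact_force: [-0.1, -0.2, -0.6]
opening: 0.664
finger_force: 43.5
time: 54.92
eef_pos: [0.5699, 0.0851, 0.214]
tcp_rot: [-0.219, 0.976, 0.0, -0.001]
contact_force: [0.1, 0.4, 0.1]
opening: 0.902
finger_force: 0.0
t 54.92 p [0.5699 0.0851 0.214 ] psi 2.012 q6 -2.04 F [0.1 0.4 0.1] T [-0.   -0.01 -0.01] open 76.6 ff 0.0
jar px [323 185] c [0.5717 0.0849] r 0.0289 ribdist 0.0132 yaw pca 0.136 yaw cent 0.123
jar px [426 220] c [0.5596 0.1985] r 0.0285 ribdist 0.0123 yaw pca 0.145 yaw cent 0.074
jar px [507 241] c [0.5383 0.3112] r 0.0284 ribdist 0.0131 yaw pca 0.129 yaw cent 0.072
blob [  0 236  24  44 498] 0.9187421202659607 -0.3595651388168335 0.04211506247520447
```

View pics/w14.png

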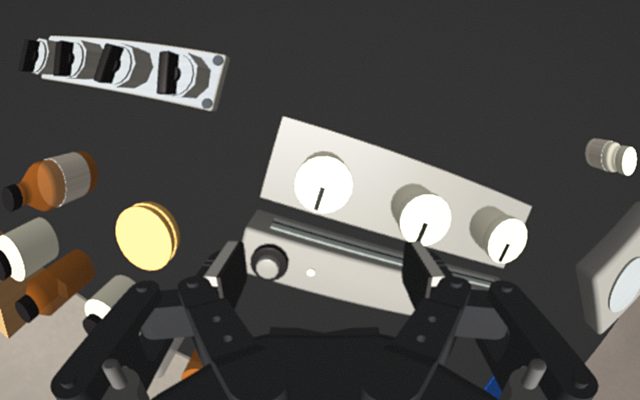

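All three jars stand on the pad with ribs squarely toward the window, and the key's cap is at about (270,261). I'll triangulate it with the top view.

Run:
```python
from h import *
c=cam('wrist'); hsv=c['pixels'].astype(int).mean(2); g=hsv
sub=g[235:290,240:300]; m=np.zeros(g.shape,np.uint8); m[240:285,246:294]=(g<60)[240:285,246:294]
n,l,s,_=cv2.connectedComponentsWithStats(m); i=1+np.argmax(s[1:,4]); print(s[i])
k=cv2.convexHull(cv2.findNonZero((l==i).astype(np.uint8))); h=np.zeros(g.shape,np.uint8); cv2.fillConvexPoly(h,k,1)
cap=(cv2.erode(h,np.ones((3,3)))>0)&(g>75); ys,xs=np.nonzero(cap); u,v=xs.mean(),ys.mean(); print('cap',u,v,len(xs))
t=cam('top'); G=t['pixels'].astype(int).mean(2); print(G[150:170,282:302].astype(int))
for z in (.07,.075,.08): print(z,onz(c,u,v,z,True),onz(t,291.4,159.3,z))
P=np.array([onz(c,a,b,.075,True)[:2] for a,b in zip(xs,ys)],np.float32); print(cv2.minEnclosingCircle(P))
```

```text
[251 246  36  34 403]
cap 267.1302083333333 266.5208333333333 384
[[ 66  65  65  66  65  67  64  65  62  52  49  73  76  71  44  69  76  73
   59  56]
 [ 74  75  75  74  73  74  75  72  69  57  54  76  80  67  42  75  80  78
   61  77]
 [ 79  79  80  80  79  78  79  78  72  55  58  81  82  70  46  78  83  84
   61  59]
 [ 84  84  84  83  84  84  84  83  76  55  63  84  86  73  55  83  88  85
   62  56]
 [ 87  88  88  88  85  88  86  86  78  53  66  89  90  74  56  85  91  89
   65  60]
 [ 90  91  90  89  89  90  91  89  80  56  74  91  90  74  57  88  92  90
   70  64]
 [ 91  93  93  93  93  92  92  92  80  56  85  93  92  69  57  90  94  92
   70  68]
 [ 95  96  95  95  95  96  95  93  81  56  87  96  94  69  59  92  96  93
   70  67]
 [ 97  98  97  97  97  97  97  96  81  57  88  97  95  71  68  93  98  95
   76  66]
 [100  98  97  99  99  98  98  97  81  55  89  97  95  69  68  93  98  95
   77  76]
 [101 102 101 102 101 101 102  98  76  51  89  97  95  62  68  94  97  96
   78  78]
 [104 103 104 104 104 104 103 101  77  50  90  98  93  61  66  94  98  95
   80  71]
 [108 107 108 
[... 252 characters left out ...]
25 126 126 125 124 115  82  57  92  98  96  63  79  95  99  97
  101  63]
 [132 132 132 133 132 132 131 120  82  55  92  99  94  62  77  96  99 100
  116  69]
 [137 138 137 137 136 137 137 124  83  58  93  98  95  56  80  96  98  98
  121  74]
 [139 137 138 138 139 140 139 123  81  59  94  99  94  55  79  96  98  89
  126  74]
 [135 134 135 136 137 137 134 121  74  59  94  98  94  56  78  96  97  85
  122  69]]
0.07 [0.6734189  0.06816523 0.07      ] [0.6688424 0.0682881 0.07     ]
0.075 [0.67052547 0.06794347 0.075     ] [0.6677918 0.0680173 0.075    ]
0.08 [0.66763204 0.06772171 0.08      ] [0.66674121 0.0677465  0.08      ]
((0.6671029925346375, 0.06798332929611206), 0.017501194030046463)
```

Run:
```python
from h import *
st(); go(.668,.068,.1,1.706)
```

```text
t 55.08 p [0.5693 0.0851 0.2125] psi 2.012 q6 -2.04 F [-0.3 -0.1 -0.2] T [-0.02  0.02 -0.02] open 76.8 ff 0.0
delta [-0.0824 -0.0578  0.1121] rz 0.306 q6end -1.78 rows 4
```

```bash
python3 inch.py '[[-0.041,-0.029,0.02,0,0,0.15,0],[-0.0824,-0.0578,0.05,0,0,0.3,0],[-0.0824,-0.0578,0.1,0,0,0.306,0],[-0.0824,-0.0578,0.112,0,0,0.306,0],[-0.0824,-0.0578,0.112,0,0,0.306,0],[-0.0824,-0.0578,0.112,0,0,0.306,0],[-0.0824,-0.0578,0.112,0,0,0.306,0]]'; python3 inch.py '[[0,0,0.01,0,0,0,0],[0,0,0.02,0,0,0,0],[0,0,0.02,0,0,0,0]]';python3 inch.py '[[0,0,0.002,0,0,0,0],[0,0,0.003,0,0,0,0],[0,0,0.003,0,0,0,0]]'; python3 inch.py '[[0,0,0.001,0,0,0,0],[0,0,0.002,0,0,0,0],[0,0,0.002,0,0,0,0]]'
```

```text
time: 55.95
eef_pos: [0.6709, 0.0681, 0.1058]
tcp_rot: [-0.068, 0.998, -0.0, 0.002]
contact_force: [0.8, 0.2, 0.0]
opening: 0.001
finger_force: 0.0
time: 56.32
eef_pos: [0.6698, 0.068, 0.0827]
tcp_rot: [-0.068, 0.998, 0.0, -0.0]
contact_force: [-0.1, 0.8, 3.8]
opening: 0.0
finger_force: 1.9
time: 56.7
eef_pos: [0.6698, 0.068, 0.0811]
tcp_rot: [-0.068, 0.998, -0.0, -0.0]
contact_force: [-2.4, -0.2, 5.6]
opening: -0.001
finger_force: 3.2
time: 57.08
eef_pos: [0.6699, 0.068, 0.0809]
tcp_rot: [-0.068, 0.998, -0.0, -0.0]
contact_force: [-4.8, -0.5, 13.5]
opening: -0.003
finger_force: 6.5
```

The key is bottomed (13.5 N, stiff at z = 0.081). Letting go, backing off and doing the final check.

```bash
python3 inch.py '[[0,0,0,0,0,0,0],[0,0,-0.03,0,0,0,0],[0,0,-0.08,0,0,0,0],[0,0,-0.14,0,0,0,0],[0,0,-0.14,0,0,0,0],[0,0,-0.14,0,0,0,0],[0,0,-0.14,0,0,0,0]]'
python3 - <<'E'
from h import *
st(); jars(cam('wrist')); s=cam('scene'); cv2.imwrite('pics/end.png',cv2.resize(s['pixels'][110:360,170:510],None,fx=2.3,fy=2.3,interpolation=cv2.INTER_CUBIC)[:,:,::-1])
E
```

```text
time: 57.95
eef_pos: [0.6683, 0.068, 0.2148]
tcp_rot: [-0.068, 0.998, 0.0, -0.003]
contact_force: [-0.9, -0.3, -0.3]
opening: -0.004
finger_force: 0.0
t 57.95 p [0.6683 0.068  0.2148] psi 1.706 q6 -1.76 F [-0.9 -0.3 -0.3] T [ 0.07  0.03 -0.03] open -0.3 ff 0.0
jar px [355  88] c [0.5716 0.0848] r 0.0284 ribdist 0.0141 yaw pca 0.142 yaw cent 0.106
jar px [466  99] c [0.5598 0.1982] r 0.028 ribdist 0.0134 yaw pca 0.128 yaw cent 0.095
jar px [549 105] c [0.5383 0.3111] r 0.0276 ribdist 0.0131 yaw pca 0.142 yaw cent 0.056
```

View pics/end.png

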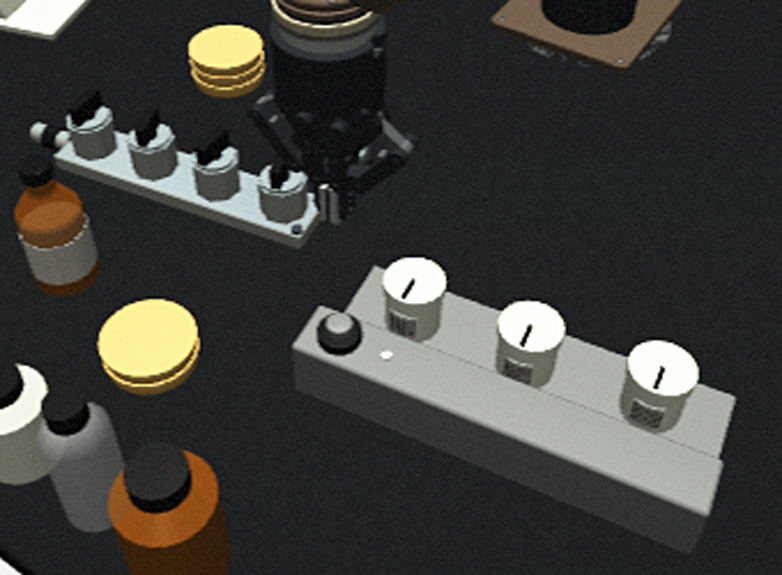

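The final view shows all four plugs down, the three jars upright on the pad with labels to the window, the key up, and the robot clear. Handing in.

```bash
python3 -c "
from plant import ctrl
print(ctrl.sign_off())"
```

```text
the job is handed in; nothing more can be done
None
```

I screwed all four plugs home, stood the three jars on the pad with their labels square to the reader, then pressed and released the log key; the job was handed in at about 58 s, and sign-off returned no verdict.

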